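# Shake down a lidded encoder case and unload it

### The job

The clear-lidded case holds some rotary encoders at its plain end: with the lid kept on, lift the case and tilt its red-tab end down so that all of them slide along to that end, then set it level and still closed in the guides of the grey stage plate, red tab beside the clip. Swing the spring clip onto the red tab, lift the lid off and lay it aside, stand every encoder upright in the black sorting tray, and, with the clip still on, put the lid back on the empty case. Last, swing the clip well clear of the tab, leaving the closed case in the guides and the other things on the bench where they are.

Things in the scene. Friction and masses are not known exactly. Their poses are not given: they have to be found in the camera images.
- case: Shallow open case with blue walls, 206 (x) x 47 (y) x 26 mm, with a flat red tab at its +x end (22 wide, 8 high, x = 103 to 129 mm, outer 6 mm sloping down). Origin: centre of the underside, z up. 0.25 kg. Starts closed. Carry it by gripping the blue walls across y at the middle, tips about 6 mm above the underside; the lid, 3 mm narrower, then just rests on it, kept by the rim at moderate tilts.
- case_in (a point): Centre of the case's floor, 14 mm above its underside. The channel is 190 (x) x 28 (y) mm; round it a grey inner rim rises to 30 mm above the underside, and the blue shoulder outside it, at 26 mm, carries the lid. The inside is slippery (friction about 0.2): tilted by about 35 degrees everything slides. The encoders start in the half at -x.
- case_tab (a point): Point on the top of the red tab where the clip shall press: 117 mm from the case's origin along its +x, 8 mm above its underside.
- lid: Loose clear lid with two blue stripes, an upside-down box 206 (x) x 44 (y) x 27 mm, walls 2.5 mm, 0.12 kg. Origin: centre of its open rim, z up, top at z = 27. When on, its origin is 26 mm above the case's, axes parallel, with about 3 mm of play round the grey rim. Grip it alone across y by its sides, fingertips at most 21 mm below its top.
- encoder_0: Rotary encoder (may be absent): black square body 24 x 24 x 14 mm, on it an upright white knob 14 mm across, from z = 14 to z = 34 mm. Origin: centre of the underside, z up.  30 g. Standing in the case, its knob rises 18 mm above the grey rim and can be taken across the case's y; bodies may touch, but knobs stay 24 mm apart.
- encoder_1: Rotary encoder (may be absent): black square body 24 x 24 x 14 mm, on it an upright yellow knob 14 mm across, from z = 14 to z = 34 mm. Origin: centre of the underside, z up.  30 g. Standing in the case, its knob rises 18 mm above the grey rim and can be taken across the case's y; bodies may touch, but knobs stay 24 mm apart.
- encoder_2: Rotary encoder (may be absent): black square body 24 x 24 x 14 mm, on it an upright green knob 14 mm across, from z = 14 to z = 34 mm. Origin: centre of the underside, z up.  30 g. Standing in the case, its knob rises 18 mm above the grey rim and can be taken across the case's y; bodies may touch, but knobs stay 24 mm apart.
- encoder_3: Rotary encoder (may be absent): black square body 24 x 24 x 14 mm, on it an upright orange knob 14 mm across, from z = 14 to z = 34 mm. Origin: centre of the underside, z up.  30 g. Standing in the case, its knob rises 18 mm above the grey rim and can be taken across the case's y; bodies may touch, but knobs stay 24 mm apart.
- stage: Grey painted metal stage fixed on the bench, plate 288 x 86 x 8 mm, x = -116 to 172, y = -34 to 52. Origin on the bench under the nest for the case, x along the nest towards the clip; the nested case's axes are parallel to it. Black guides 6 mm above the plate (side pairs at x = +-85 mm, an end stop, two lugs beside the tab) leave 4 mm of play each way; none at the middle where fingers go.
- stage_nest (a point): Point on the plate's top (z = 8 mm) where the case's origin belongs.
- clip_pivot (a point): Axis (upright) of the clip's pivot screw, 149 mm along x and 40 mm along +y from the stage's origin, 32 mm above the bench.
- clip_post (a point): Top of the clip's red thumb post, 12 mm across and 34 mm tall, its top 62 mm above the bench; it stands 28 mm from the pivot, on the same side as the tip. Fingertips must stay 32 mm or more above the bench here. Turning it about the pivot takes under 10 N.
- clip_tip (a point): Underside of the clip's sprung tip, 51 mm from the pivot, in line with the post. Unloaded it stands about 2 mm lower than the tab's top; it rides up the tab's sloping end as it is swung on and then presses down with about 2.5 N. The case may be pushed back some mm to its guides by this.
- clip (a joint): Swing of the clip about its pivot screw: 0 fully clear, about 1.4 rad pointing at the tab, stops at 1.6. Grows clockwise seen from above. Stays where it is left. Starts at 0 to 0.25.
- clip_leaf: The steel leaf of the clip that carries the tip; a spring bar 6 mm thick. Its origin lies at the pivot, x does not point along it.
- sort_tray: Black sorting tray fixed on the bench, 116 (x) x 166 (y) x 22 mm. Origin: centre of the underside, z up. Its floor is flat, 2 mm above the bench, for x from -8 to 46 mm and y from -68 to 71 mm; for x under -10 mm it is 4 to 5 mm high; walls 22 mm high.
- masking_roll: Roll of masking tape lying flat, 94 mm across, 25 mm high; bystander.
- yellow_driver: Yellow screwdriver, 159 mm long; bystander.
- steel_tweezers: Steel tweezers, 120 mm long; bystander.

How it is judged:
By the outcome, as a careful person would: the job done as asked, in the order asked, and still so for the second after the job is handed in, with the robot touching nothing.
Of encoder_0, encoder_1, encoder_2, encoder_3 only 2 to 4 are there at a start; the rules pass over those that are not, and their reading is None.
At some moment in a run one of case, lid may be knocked a few centimetres aside while the robot is not near it.
It also fails if it takes over 200 s, if anything falls off the work surface, if the arm or the gripper's body presses on something with over 40 N, if the wrist force passes 120 N, or if a joint passes its speed limit or range.

### The arm

A 6-joint arm with a two-finger parallel gripper is mounted at the origin on a cart in front of the work surface, level with it; the furniture and walls round the work are solid. World frame = base frame: x ahead of the robot, y to its left, z up, the work surface at z = 0. Lengths are in m, angles in rad, forces in N, time in s.
With the tool pointing down it reaches from about 0.375 to 0.75 m from the base axis. Payload 9 kg.
Tool frame: the origin (TCP) lies on the centre line of the jaws, within the pads' length; the fingertips stand manip.tip_reach ahead of it and the grasp point (between the pads) lies 8 mm behind it (manip.tip_reach is the distance from the TCP to the fingertips, in m); z points along the fingers, y is the line along which they close (so a half turn about z gives the same grasp; the last joint's range is limited). The gripper opens to 85 mm and grips with 20 to 120 N. Pads are 22 mm wide; open, the fingers measure 114 mm over their backs; the gripper's body (76 mm by 85 mm) begins 54 mm behind the grasp point. The pads swing forward as they close: fully open they stand 13 mm farther back than shut.
Start: joints at [-1.387, 0.104, 0.097, 1.564, 0, 1.353], TCP at [0.235, -0.552, 0.242] pointing down, gripper open.
Joint ranges: [-2.99, 2.99], [-0.84, 1.86], [-1.1, 1.16], [-1.84, 2.11], [-1.51, 1.56], [-3.14, 3.14]. Speed limits (rad/s): [2.22, 2.22, 2.57, 3.14, 3.14, 3.14].

### API

Orientations are given as a unit quaternion [w, x, y, z].
In Python, from station import monitor, optics, ticket, manip gives the robot as it stands.
- The arm moves only by the shell command python3 -m handwheel 'ROWS' [FORCE]. ROWS is a JSON object of lists of equal length, an entry for each row: "offset": the shift along the tool's x, y, z in m, a list of three; "angular": the turn, a rotation vector about the tool's x, y, z in rad, a list of three; "jaw": the closure, from 0 (fully open) to 1 (shut). A call has exactly 8 rows; each row is the pose to reach, as a shift and turn from the pose commanded when the call began, along the tool's axes at that moment; what a row does not reach only later rows make up. A row lasts 1/10 s, in which the tool goes at most 50 mm and 8.59 degrees, less where a joint would pass 70% of its speed; a pose out of reach is approached as far as the arm can. A call with a gripper value outside its range is refused whole. The fingers move at their own pace and stop on an object; FORCE is the grip in N (left out, the last holds). Time passes only in rows, so rows that repeat a pose let the fingers close, or fill a call up. It gives the time, the measured TCP pose, the force, the opening and the grip force at its end, in the units of the state.
- monitor.sense(): the state, without advancing time (a new reading comes with each control period).
- optics.read_camera(name): name is "scene" or "side" or "wrist"; returns a dict with "img" (384x512x3 uint8, red, green, blue), "K" (3x3 intrinsics, pixels), "k1" (the pictures are not rectified: a ray, as slopes to the right and down, at radius r is drawn at 1 + k1 r^2 times it, then the intrinsics apply), "R" (3x3) and "t" (3): a world point X has camera coordinates R X + t; the wrist camera has in their place "mount" (4x4, takes a point from camera to tool coordinates, whose origin is the TCP and whose axes are the flange's). Camera axes: x right, y down, z forward; pixel columns grow to the right and rows downward; lengths in m; the calibration is good to about 2 mm. A picture is of the moment at which its call begins: read the wrist's pose just before it. There is no depth.
- ticket.close_job(): hands the job in; it is judged then, once.
The state is a dict: "time_s": time; "joints": joint angles; "joint_vel": joint speeds; "joint_efforts": joint torques, N m; "ee_pos": TCP position; "tool_rot": TCP orientation; "force": force on the tool from outside, world axes, zero at the start; "ft_torque": the same for the moment, N m; "opening": finger opening in m; "grasp_force": force on a finger pad.
Only numpy, scipy, OpenCV 4.12 (cv2) and the standard library are available. Lean on these libraries where they do the work, as an engineer would, in place of code of your own. Each camera call takes 0.05 s, during which the arm holds its last target. There are 200 camera calls.

## Working session

There is one attempt and no reset: what is moved stays moved. The work goes in short steps, Python scripts to look and compute and a shell command to move; the robot and the scene stay as the last step left them, time stands still between calls to the robot, and variables do not carry over. Pictures are saved under pics/ and viewed, at most 14 in all, crops included, and the job is handed in when it is done.

```bash
ls; mkdir -p pics; cat > h.py <<'E'
import numpy as np, cv2
from scipy.spatial.transform import Rotation as Ro
from station import monitor, optics, ticket, manip
def rot(q): return Ro.from_quat([q[1],q[2],q[3],q[0]]).as_matrix()
def cam(name, save=None):
    s=monitor.sense(); c=optics.read_camera(name)
    if 'mount' in c:
        M=np.array(c['mount']); Rt=rot(s['tool_rot']); Rc=Rt@M[:3,:3]; o=Rt@M[:3,3]+np.array(s['ee_pos'])
        c['R']=Rc.T; c['t']=-Rc.T@o
    c={k:(np.array(v) if not isinstance(v,(str,float,int)) else v) for k,v in c.items()}
    if save:
        cv2.imwrite('pics/'+save+'.png',c['img'][:,:,::-1]); np.savez('pics/'+save,**{k:c[k] for k in('K','k1','R','t','img')})
    return c
def load(n): return dict(np.load('pics/'+n+'.npz'))
def ray(c,u,v):
    K=c['K']; x=np.array([(u-K[0,2])/K[0,0],(v-K[1,2])/K[1,1]]); y=x.copy()
    for _ in range(20): y=x/(1+float(c['k1'])*(y@y))
    d=c['R'].T@np.array([y[0],y[1],1]); return -c['R'].T@c['t'], d/np.linalg.norm(d)
def onz(c,u,v,z):
    o,d=ray(c,u,v); return o+d*(z-o[2])/d[2]
def tri(*obs):
    A=np.zeros((3,3));b=np.zeros(3);L=[]
    for c,u,v in obs:
        o,d=ray(c,u,v);P=np.eye(3)-np.outer(d,d);A+=P;b+=P@o;L.append((o,d))
    X=np.linalg.solve(A,b); return X,[float(np.linalg.norm((np.eye(3)-np.outer(d,d))@(X-o))) for o,d in L]
def proj(c,X):
    p=c['R']@np.array(X)+c['t']; x=p[:2]/p[2]; x=x*(1+float(c['k1'])*(x@x)); return c['K'][0,0]*x[0]+c['K'][0,2],c['K'][1,1]*x[1]+c['K'][1,2]
def togo(X,yaw=None,dz_tip=None):
    """offset in tool axes to bring TCP to X; and needed turn for tool y axis along yaw"""
    s=monitor.sense(); R=rot(s['tool_rot']); return R.T@(np.array(X)-np.array(s['ee_pos']))
E
python3 - <<'E'
from h import *
s=monitor.sense(); print({k:np.round(v,3) for k,v in s.items()}, manip.tip_reach)
print(rot(s['tool_rot']).round(3))
a=cam('scene','scene0');b=cam('side','side0');w=cam('wrist','wrist0')
for c in(a,b,w): print(c['K'].tolist(),c['k1'],(-c['R'].T@c['t']).round(3))
print(w['mount'].round(3))
cv2.imwrite('pics/s0.png',cv2.resize(a['img'][:,:,::-1],(800,600),interpolation=cv2.INTER_CUBIC))
cv2.imwrite('pics/d0.png',cv2.resize(b['img'][:,:,::-1],(800,600),interpolation=cv2.INTER_CUBIC))
E
```

```text
pics
{'time_s': np.float64(0.0), 'joints': array([-1.387,  0.105,  0.096,  1.564,  0.   ,  1.353]), 'joint_vel': array([-0.   , -0.001,  0.   ,  0.001, -0.001, -0.001]), 'joint_efforts': array([-0.0000e+00, -5.5693e+01,  5.0365e+01,  1.7000e-02, -0.0000e+00,
       -0.0000e+00]), 'ee_pos': array([ 0.235, -0.552,  0.242]), 'tool_rot': array([-0.001,  0.98 ,  0.2  ,  0.   ]), 'force': array([1.417, 0.453, 0.323]), 'ft_torque': array([-0.007,  0.005, -0.036]), 'grasp_force': np.float64(0.0), 'opening': np.float64(0.085)} 0.011
[[ 0.92   0.391 -0.   ]
 [ 0.391 -0.92   0.001]
 [ 0.    -0.001 -1.   ]]
[[373.7217469665113, 0.0, 257.46102973782905], [0.0, 373.7217469665113, 189.603296526955], [0.0, 0.0, 1.0]] -0.0071005542170495105 [-0.081  0.488  0.885]
[[353.0719011174618, 0.0, 258.2058328647764], [0.0, 353.0719011174618, 194.95154183851992], [0.0, 0.0, 1.0]] -0.11147775596689 [ 0.24  -0.925  0.499]
[[300.05603271871774, 0.0, 254.40880615342255], [0.0, 300.05603271871774, 194.43662259943352], [0.0, 0.0, 1.0]] 0.012360389203086 [ 0.309 -0.52   0.375]
[[-0.    -0.95  -0.311  0.082]
 [ 1.    -0.    -0.    -0.001]
 [-0.    -0.311  0.95  -0.134]
 [ 0.     0.     0.     1.   ]]
```

View pics/s0.png

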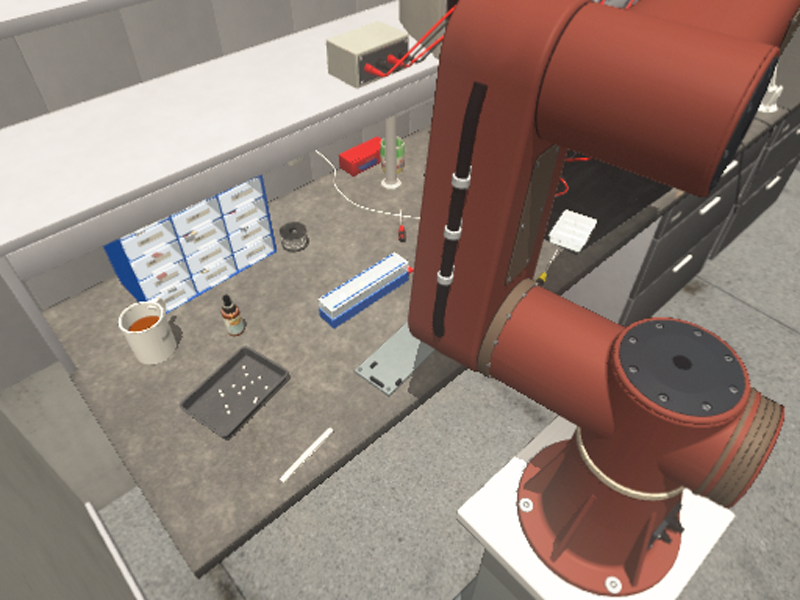

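View pics/d0.png

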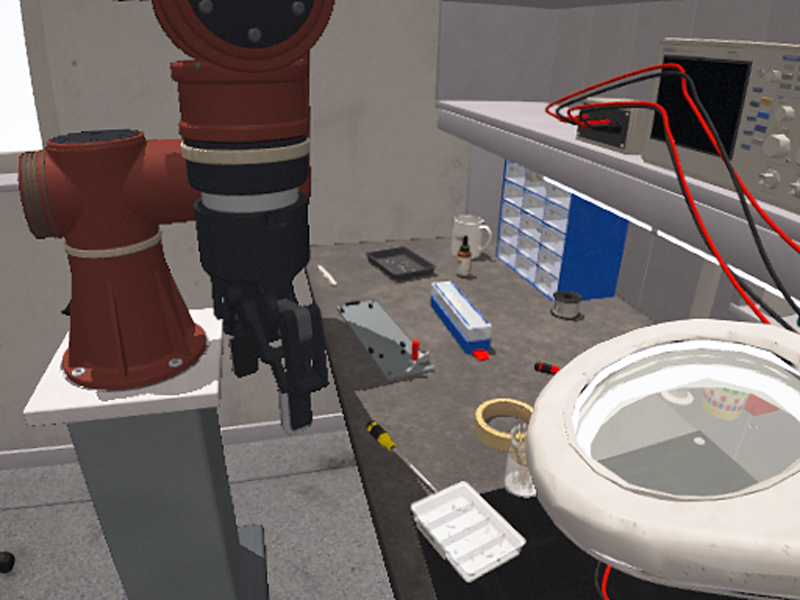

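The scene view shows the closed case at about (365,288) of the enlarged picture, its tab at (410,270), the stage at (395,360) partly behind the arm, and the tray at (235,390). In the side view the red post is at (415,350) and the case's tab at (480,355).

```bash
python3 - <<'E'
from h import *
a=load('scene0');b=load('side0');f=512/800
P=lambda c,u,v,z:print((u,v),onz(c,u*f,v*f,z).round(3))
print('scene lid top corners');[P(a,*p,.053) for p in[(320,299),(393,254),(410,263),(336,317)]]
print('scene tray rim');[P(a,*p,.022) for p in[(182,404),(245,348),(289,376),(227,436)]]
print('stage');[P(a,*p,.008) for p in[(355,372),(391,392)]]
print('side: lid top');[P(b,*p,.053) for p in[(431,286),(454,281),(491,323),(463,335)]];P(b,481,355,.008)
print('stage side');[P(b,*p,.008) for p in[(337,304),(368,299),(433,370),(393,378)]];P(b,415,342,.062)
print('tray side');[P(b,*p,.022) for p in[(367,261),(400,247),(435,268),(401,275)]]
print('roll');P(b,505,420,.025);P(b,380,435,.01);P(b,325,275,.003)
E
```

```text
scene lid top corners
(320, 299) [0.611 0.069 0.053]
(393, 254) [ 0.614 -0.126  0.053]
(410, 263) [ 0.569 -0.134  0.053]
(336, 317) [0.553 0.075 0.053]
scene tray rim
(182, 404) [0.595 0.384 0.022]
(245, 348) [0.629 0.236 0.022]
(289, 376) [0.52  0.211 0.022]
(227, 436) [0.487 0.358 0.022]
stage
(355, 372) [0.455 0.111 0.008]
(391, 392) [0.377 0.091 0.008]
side: lid top
(431, 286) [0.568 0.055 0.053]
(454, 281) [0.624 0.07  0.053]
(491, 323) [ 0.624 -0.125  0.053]
(463, 335) [ 0.559 -0.157  0.053]
(481, 355) [ 0.597 -0.155  0.008]
stage side
(337, 304) [0.382 0.102 0.008]
(368, 299) [0.45  0.113 0.008]
(433, 370) [ 0.5   -0.184  0.008]
(393, 378) [ 0.429 -0.193  0.008]
(415, 342) [ 0.468 -0.178  0.062]
tray side
(367, 261) [0.484 0.298 0.022]
(400, 247) [0.588 0.381 0.022]
(435, 268) [0.632 0.223 0.022]
(401, 275) [0.543 0.196 0.022]
roll
(505, 420) [ 0.55  -0.359  0.025]
(380, 435) [ 0.376 -0.333  0.01 ]
(325, 275) [0.379 0.276 0.003]
```

```bash
python3 -m handwheel '{"offset":[[0.03,-0.02,-0.01],[0.07,-0.045,-0.02],[0.11,-0.07,-0.03],[0.15,-0.095,-0.03],[0.19,-0.12,-0.03],[0.23,-0.145,-0.03],[0.26,-0.165,-0.03],[0.28,-0.174,-0.03]],"angular":[[0,0,-0.05],[0,0,-0.13],[0,0,-0.21],[0,0,-0.3],[0,0,-0.39],[0,0,-0.48],[0,0,-0.56],[0,0,-0.61]],"jaw":[0,0,0,0,0,0,0,0]}'
python3 -m handwheel '{"offset":[[0.03,-0.006,0],[0.07,-0.015,0],[0.11,-0.023,0],[0.15,-0.032,0],[0.19,-0.04,0],[0.23,-0.049,0],[0.26,-0.055,0],[0.272,-0.058,0]],"angular":[[0,0,-0.05],[0,0,-0.13],[0,0,-0.21],[0,0,-0.3],[0,0,-0.39],[0,0,-0.48],[0,0,-0.56],[0,0,-0.61]],"jaw":[0,0,0,0,0,0,0,0]}'
python3 - <<'E'
from h import *
w=cam('wrist','w1'); s=monitor.sense(); print(s['joints'],s['ee_pos'],rot(s['tool_rot']).round(3))
cv2.imwrite('pics/w1b.png',cv2.resize(w['img'][:,:,::-1],(800,600),interpolation=cv2.INTER_CUBIC))
E
```

```text
time_s: 0.95
ee_pos: [0.4254, -0.2801, 0.2725]
tool_rot: [0.0, 0.873, 0.487, 0.0]
force: [-0.2, -0.0, 0.3]
opening: 0.0854
grasp_force: 0.0
time_s: 1.75
ee_pos: [0.5197, -0.0188, 0.272]
tool_rot: [-0.0, 0.687, 0.727, 0.0]
force: [-0.3, -0.5, 0.3]
opening: 0.0852
grasp_force: 0.0
[-2.87732134e-01 -1.30096954e-01 -8.09426283e-02  1.62035645e+00
  5.68011267e-04  1.22411104e+00] [ 0.51981519 -0.01850708  0.27204508] [[-0.059  0.998 -0.   ]
 [ 0.998  0.059  0.001]
 [ 0.001 -0.    -1.   ]]
```

View pics/w1b.png

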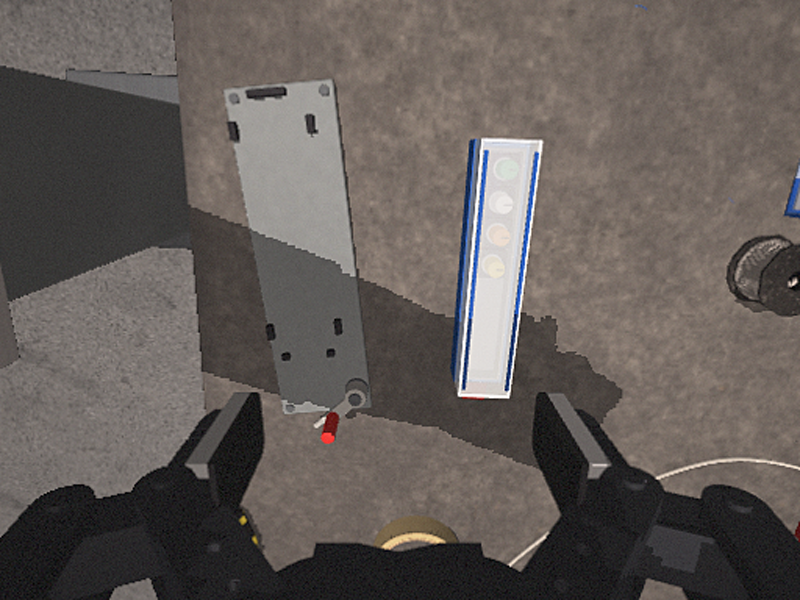

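The wrist view shows four encoders (green, white, orange, yellow at rows 168–266) at the top, plain end of the case. The lid top corners are (481,139), (542,140), (510,397) and (459,397). The stage plate corners are (225,90), (332,79), (370,405) and (282,415), with the clip pivot at (355,393) and the post top at about (328,437).

```bash
python3 - <<'E'
from h import *
a=load('w1');f=512/800;g=lambda u,v,z:onz(a,u*f,v*f,z)
def frame(obs,mod,z):
    W=np.array([g(*p,z)[:2] for p in obs]);M=np.array(mod)
    mw,mm=W.mean(0),M.mean(0);H=(M-mm).T@(W-mw);U,_,V=np.linalg.svd(H)
    R=V.T@np.diag([1,np.sign(np.linalg.det(V.T@U.T))])@U.T;t=mw-R@mm
    r=W-(M@R.T+t); return t.round(4),np.degrees(np.arctan2(R[1,0],R[0,0])).round(2),(1000*r).round(1).tolist()
h,k=.103,.022
print('lid',frame([(481,139),(542,140),(510,397),(459,397)],[(-h,-k),(-h,k),(h,k),(h,-k)],.053))
print('stage plate',frame([(225,90),(332,79),(370,405),(282,415)],[(-.116,-.034),(-.116,.052),(.172,.052),(.172,-.034)],.008))
for n,p,z in [('endstop',(265,93),.014),('gl',(234,128),.014),('gr',(310,121),.014),('gl2',(269,329),.014),('gr2',(337,323),.014),('lug',(286,355),.014),('lug2',(330,351),.014),('pivot',(355,385),.032),('post',(328,437),.062),('tip',(319,426),.02),('sidelid',(481,139),.053)]: print(n,g(*p,z).round(4))
E
```

```text
lid (array([ 0.599, -0.029]), np.float64(-88.71), [[0.5, -0.5], [-0.3, 0.2], [-0.6, 0.9], [0.4, -0.6]])
stage plate (array([ 0.4287, -0.0107]), np.float64(-82.02), [[1.8, -1.0], [-0.9, -0.3], [-0.8, 2.5], [-0.1, -1.2]])
endstop [0.4131 0.0977 0.014 ]
gl [0.3881 0.0712 0.014 ]
gr [0.4473 0.0797 0.014 ]
gl2 [ 0.4104 -0.096   0.014 ]
gr2 [ 0.471  -0.0869  0.014 ]
lug [ 0.4251 -0.1206  0.014 ]
lug2 [ 0.4651 -0.1144  0.014 ]
pivot [ 0.49   -0.1379  0.032 ]
post [ 0.4707 -0.1724  0.062 ]
tip [ 0.4565 -0.1894  0.02  ]
sidelid [0.5752 0.073  0.053 ]
```

```bash
python3 -m handwheel '{"offset":[[-0.002,0.01,0.02],[-0.004,0.02,0.04],[-0.006,0.03,0.06],[-0.008,0.042,0.082],[-0.01,0.054,0.105],[-0.012,0.066,0.13],[-0.015,0.075,0.145],[-0.015,0.078,0.152]],"angular":[[0,0,0.01],[0,0,0.02],[0,0,0.03],[0,0,0.037],[0,0,0.037],[0,0,0.037],[0,0,0.037],[0,0,0.037]],"jaw":[0,0,0,0,0,0,0,0]}'
python3 - <<'E'
from h import *
w=cam('wrist','w2'); s=monitor.sense(); print(s['ee_pos'],rot(s['tool_rot']).round(3))
cv2.imwrite('pics/w2b.png',cv2.resize(w['img'][:,:,::-1],(800,600),interpolation=cv2.INTER_CUBIC))
E
```

```text
time_s: 2.6
ee_pos: [0.5974, -0.0334, 0.1181]
tool_rot: [-0.001, 0.703, 0.711, -0.001]
force: [0.5, 0.8, 1.0]
opening: 0.0853
grasp_force: 0.0
[ 0.59731402 -0.03307379  0.1178868 ] [[-0.012  1.    -0.003]
 [ 1.     0.012  0.001]
 [ 0.001 -0.003 -1.   ]]
```

View pics/w2b.png

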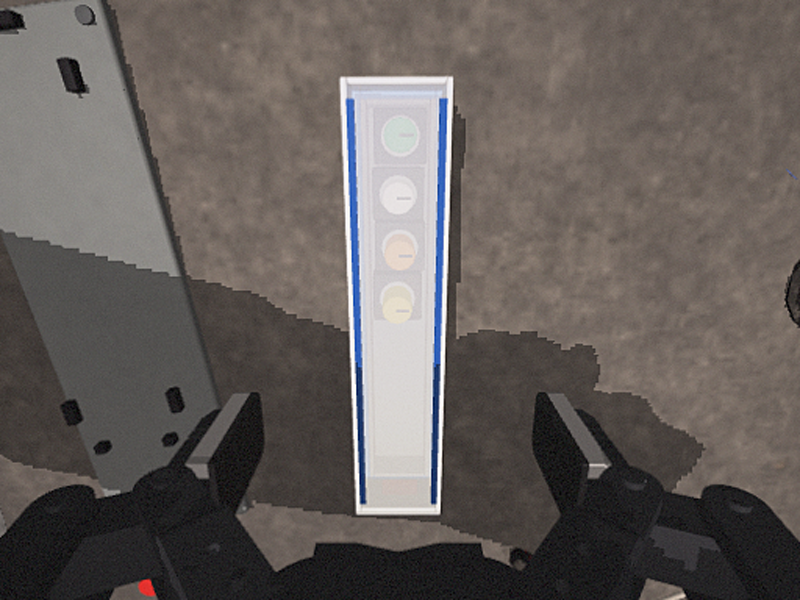

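The close view shows the lid top corners at (341,77), (453,77), (441,513) and (357,513), with the case centred between the fingers.

```bash
python3 - <<'E'
from h import *
a=load('w1');b=load('w2');f=512/800
P1=[(481,139),(542,140),(510,397),(459,397)];P2=[(341,77),(453,77),(441,513),(357,513)]
X=[]
for p,q in zip(P1,P2):
    x,e=tri((a,p[0]*f,p[1]*f),(b,q[0]*f,q[1]*f));X.append(x);print(x.round(4),np.round(e,4),onz(b,q[0]*f,q[1]*f,.053).round(4))
W=np.array([onz(b,q[0]*f,q[1]*f,.053) for q in P2]);c=W.mean(0);d=(W[2]+W[3]-W[0]-W[1]);print(c.round(4),np.degrees(np.arctan2(d[1],d[0])).round(2))
print('to go',togo([c[0],c[1],.017]).round(4))
E
```

```text
[0.5754 0.0735 0.0531] [0.0005 0.0005] [0.5756 0.074  0.053 ]
[0.6188 0.0747 0.0518] [0. 0.] [0.6186 0.0745 0.053 ]
[ 0.6219 -0.1288  0.0563] [0.0001 0.0001] [ 0.6224 -0.1319  0.053 ]
[ 0.5791 -0.1319  0.0542] [0.0005 0.0005] [ 0.5786 -0.1325  0.053 ]
[ 0.5988 -0.029   0.053 ] -89.05
to go [0.004  0.0018 0.1009]
```

```bash
python3 -m handwheel '{"offset":[[0.001,0.001,0.015],[0.002,0.002,0.03],[0.003,0.002,0.045],[0.004,0.002,0.06],[0.004,0.002,0.074],[0.004,0.002,0.086],[0.004,0.002,0.094],[0.004,0.002,0.097]],"angular":[[0,0,-0.005],[0,0,-0.005],[0,0,-0.005],[0,0,-0.005],[0,0,-0.005],[0,0,-0.005],[0,0,-0.005],[0,0,-0.005]],"jaw":[0.15,0.25,0.25,0.25,0.25,0.25,0.25,0.25]}'
python3 - <<'E'
from h import *
w=cam('wrist','w3'); s=monitor.sense(); print(s['ee_pos'],s['opening'],manip.tip_reach,s['force'])
cv2.imwrite('pics/w3b.png',cv2.resize(w['img'][150:,100:412,::-1],(800,600),interpolation=cv2.INTER_CUBIC))
E
```

```text
time_s: 3.45
ee_pos: [0.5995, -0.0281, 0.0222]
tool_rot: [-0.0, 0.7, 0.714, -0.0]
force: [0.2, 0.2, -0.5]
opening: 0.0642
grasp_force: 0.0
[ 0.59958367 -0.02814052  0.02228695] 0.06399727752645958 0.011 [-0.66771529  0.21301987  0.50759255]
```

View pics/w3b.png

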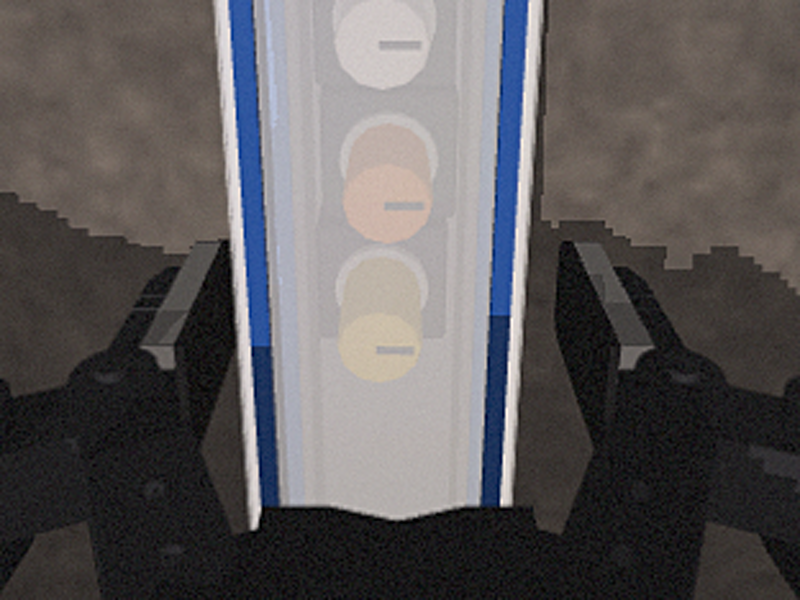

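```bash
python3 - <<'E'
from h import *
c=load('w3'); s=monitor.sense(); R=rot(s['tool_rot']); p=np.array(s['ee_pos'])
for x in(.011,-.011):
    for z in(-.02,-.01,0,.005,.011): 
        u,v=proj(c,p+R@np.array([x,-.032,z])); print(x,z,round((u-100)/.39),round((v-150)/.39))
E
```

```text
0.011 -0.02 198 299
0.011 -0.01 212 269
0.011 0 224 243
0.011 0.005 229 231
0.011 0.011 235 218
-0.011 -0.02 208 408
-0.011 -0.01 220 372
-0.011 0 231 341
-0.011 0.005 236 327
-0.011 0.011 242 311
```

```bash
python3 -m handwheel '{"offset":[[0,0,0.003],[0,0,0.006],[0,0,0.009],[0,0,0.010],[0,0,0.010],[0,0,0.010],[0,0,0.010],[0,0,0.010]],"angular":[[0,0,0],[0,0,0],[0,0,0],[0,0,0],[0,0,0],[0,0,0],[0,0,0],[0,0,0]],"jaw":[0.25,0.25,0.25,0.25,0.35,0.45,0.6,0.7]}' 60
python3 -m handwheel '{"offset":[[0,0,0],[0,0,0],[0,0,0],[0,0,0],[0,0,-0.004],[0,0,-0.01],[0,0,-0.02],[0,0,-0.03]],"angular":[[0,0,0],[0,0,0],[0,0,0],[0,0,0],[0,0,0],[0,0,0],[0,0,0],[0,0,0]],"jaw":[0.7,0.7,0.7,0.7,0.7,0.7,0.7,0.7]}' 60
python3 - <<'E'
from h import *
w=cam('wrist','w4');cv2.imwrite('pics/w4b.png',cv2.resize(w['img'][:,:,::-1],(800,600),interpolation=cv2.INTER_CUBIC))
c=w;s=monitor.sense(); R=rot(s['tool_rot']); p=np.array(s['ee_pos'])
E
```

```text
time_s: 4.3
ee_pos: [0.6, -0.0283, 0.0137]
tool_rot: [0.0, 0.7, 0.714, -0.0]
force: [-2.9, 1.1, 6.6]
opening: 0.0462
grasp_force: 63.0
time_s: 5.1
ee_pos: [0.5999, -0.0282, 0.0439]
tool_rot: [-0.0, 0.7, 0.714, -0.0]
force: [-0.0, 0.6, -5.8]
opening: 0.0461
grasp_force: 62.3
```

View pics/w4b.png

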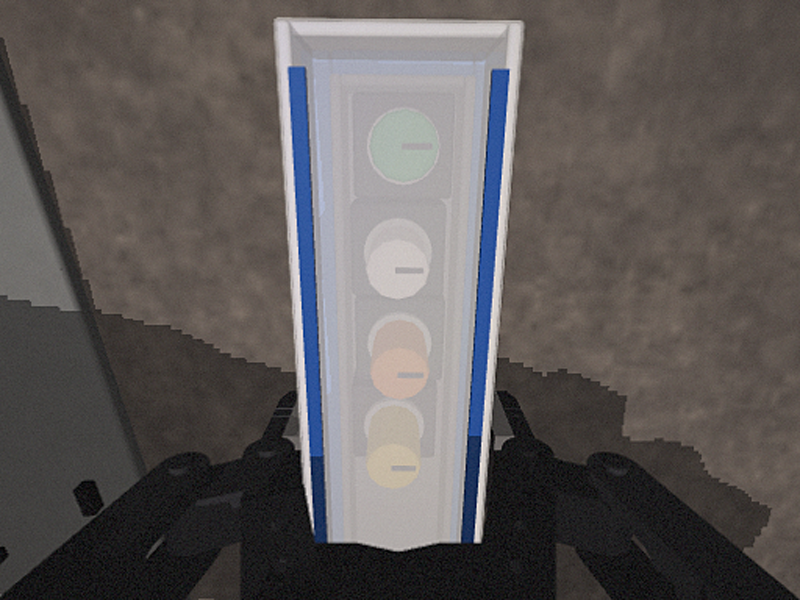

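The case is held with the lid on, centred between the fingers, and the encoders are still at the far end. Next I lift it and tilt it.

```bash
Z='[0,0,0]'; python3 -m handwheel '{"offset":[[0,-0.003,-0.006],[0,-0.009,-0.02],[0,-0.018,-0.042],[0,-0.03,-0.07],[0,-0.042,-0.1],[0,-0.052,-0.126],[0,-0.058,-0.144],[0,-0.06,-0.15]],"angular":[[0,0,0],[0,0,0],[0,0,0],[0,0,0],[0,0,0],[0,0,0],[0,0,0],[0,0,0]],"jaw":[0.7,0.7,0.7,0.7,0.7,0.7,0.7,0.7]}'
python3 -m handwheel '{"offset":[[0,0,0],[0,0,0],[0,0,0],[0,0,0],[0,0,0],[0,0,0],[0,0,0],[0,0,0]],"angular":[[0,0.015,0],[0,0.045,0],[0,0.085,0],[0,0.13,0],[0,0.175,0],[0,0.22,0],[0,0.265,0],[0,0.31,0]],"jaw":[0.7,0.7,0.7,0.7,0.7,0.7,0.7,0.7]}'
python3 -m handwheel '{"offset":[[0,0,0],[0,0,0],[0,0,0],[0,0,0],[0,0,0],[0,0,0],[0,0,0],[0,0,0]],"angular":[[0,0.045,0],[0,0.09,0],[0,0.135,0],[0,0.18,0],[0,0.225,0],[0,0.265,0],[0,0.295,0],[0,0.31,0]],"jaw":[0.7,0.7,0.7,0.7,0.7,0.7,0.7,0.7]}'
python3 - <<'E'
from h import *
w=cam('wrist','w5');b=cam('side','side5')
im=np.hstack([cv2.resize(w['img'],(533,400)),cv2.resize(b['img'][100:270,220:330],(267,400),interpolation=cv2.INTER_CUBIC)])
cv2.imwrite('pics/m5.png',im[:,:,::-1])
E
```

```text
time_s: 5.95
ee_pos: [0.5402, -0.0296, 0.1965]
tool_rot: [0.002, 0.7, 0.714, 0.001]
force: [0.2, -0.1, -5.5]
opening: 0.0459
grasp_force: 62.9
time_s: 6.75
ee_pos: [0.5397, -0.0296, 0.1918]
tool_rot: [-0.112, 0.692, 0.705, 0.109]
force: [0.7, 1.1, -5.2]
opening: 0.0459
grasp_force: 62.9
time_s: 7.55
ee_pos: [0.5399, -0.0297, 0.1924]
tool_rot: [-0.219, 0.667, 0.679, 0.214]
force: [-0.4, -0.2, -6.4]
opening: 0.0457
grasp_force: 63.1
```

View pics/m5.png

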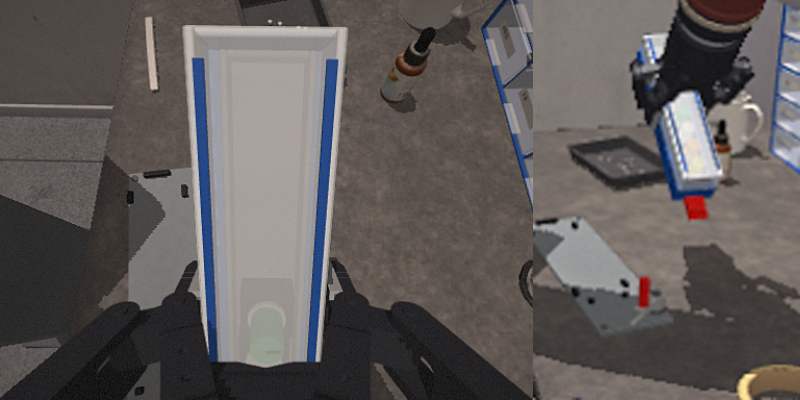

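All four encoders have slid to the tab end: the left image shows green at (265,335) as the last one, and the lid is still seated. Next I level the case and bring it over the nest.

```bash
python3 -m handwheel '{"offset":[[0,0,0],[0,0,0],[0,0,0],[0,0,0],[0,0,0],[0,0,0],[0,0,0],[0,0,0]],"angular":[[0,-0.015,0],[0,-0.045,0],[0,-0.085,0],[0,-0.13,0],[0,-0.175,0],[0,-0.22,0],[0,-0.265,0],[0,-0.31,0]],"jaw":[0.7,0.7,0.7,0.7,0.7,0.7,0.7,0.7]}'
python3 -m handwheel '{"offset":[[0,0,0],[0,0,0],[0,0,0],[0,0,0],[0,0,0],[0,0,0],[0,0,0],[0,0,0]],"angular":[[0,-0.045,0],[0,-0.09,0],[0,-0.135,0],[0,-0.18,0],[0,-0.225,0],[0,-0.265,0],[0,-0.295,0],[0,-0.31,0]],"jaw":[0.7,0.7,0.7,0.7,0.7,0.7,0.7,0.7]}'
python3 -m handwheel '{"offset":[[0.001,-0.004,0.003],[0.003,-0.015,0.011],[0.007,-0.034,0.026],[0.012,-0.057,0.045],[0.017,-0.079,0.064],[0.02,-0.097,0.08],[0.022,-0.107,0.09],[0.023,-0.11,0.093]],"angular":[[0,0,-0.005],[0,0,-0.015],[0,0,-0.035],[0,0,-0.06],[0,0,-0.085],[0,0,-0.105],[0,0,-0.115],[0,0,-0.12]],"jaw":[0.7,0.7,0.7,0.7,0.7,0.7,0.7,0.7]}'
python3 - <<'E'
from h import *
s=monitor.sense();R=rot(s['tool_rot']);print(np.round(s['ee_pos'],4),R.round(4),np.degrees(np.arctan2(R[1,1],R[0,1])))
w=cam('wrist','w6');b=cam('side','side6')
im=np.hstack([cv2.resize(w['img'],(400,300)),cv2.resize(b['img'][160:280,190:350],(400,300),interpolation=cv2.INTER_CUBIC)])
im=np.vstack([im[:,:400],im[:,400:]]);cv2.imwrite('pics/m6.png',cv2.resize(b['img'][160:280,190:350,::-1],(800,600),interpolation=cv2.INTER_CUBIC))
X=lambda sx,sy,z:np.array([.4288+.139*sx+.990*sy,-.0095-.990*sx+.139*sy,z])
E
```

```text
time_s: 8.45
ee_pos: [0.5402, -0.0288, 0.1942]
tool_rot: [-0.108, 0.692, 0.706, 0.107]
force: [0.7, 1.3, -4.7]
opening: 0.046
grasp_force: 63.0
time_s: 9.25
ee_pos: [0.54, -0.0285, 0.1939]
tool_rot: [0.001, 0.7, 0.714, -0.0]
force: [0.5, 0.3, -5.5]
opening: 0.0456
grasp_force: 62.8
time_s: 10.05
ee_pos: [0.4279, -0.0081, 0.0988]
tool_rot: [-0.001, 0.656, 0.754, -0.0]
force: [-0.4, 0.1, -5.0]
opening: 0.0463
grasp_force: 63.0
[ 0.4279 -0.0081  0.0988] [[-0.1385  0.9904 -0.0019]
 [ 0.9904  0.1385  0.001 ]
 [ 0.0012 -0.0017 -1.    ]] 7.959344641451666
```

View pics/m6.png

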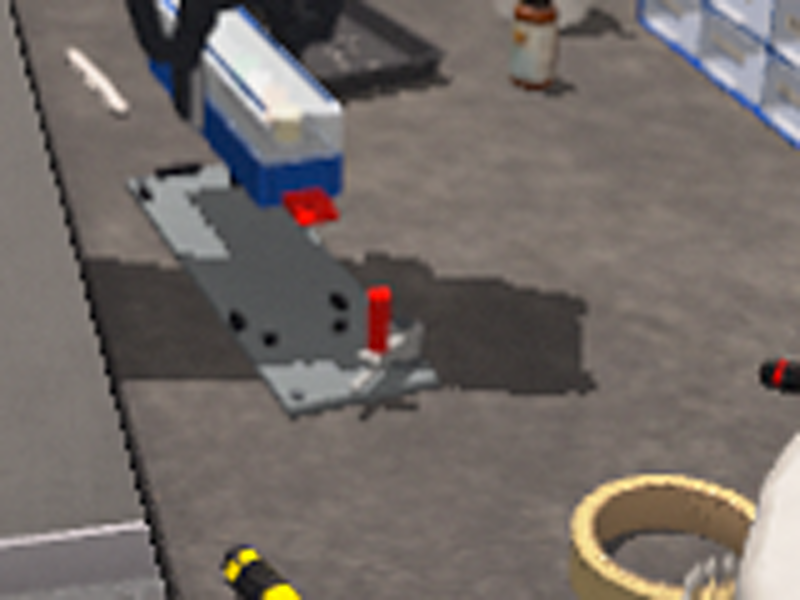

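```bash
python3 - <<'E'
from h import *
b=load('side6');px=lambda u,v:(190+u/5,160+v/5)
s=monitor.sense();p=np.array(s['ee_pos']);R=rot(s['tool_rot'])
ex,ey=-R[:,0],R[:,1]
cs=lambda x,y,z:p+ex*x+ey*y+np.array([0,0,z-.0135])
for n,X,m in [('front bot L',(.103,-.0235,0),(268,205)),('front bot R',(.103,.0235,0),(343,194)),('tab root L',(.103,-.011,.008),(285,195)),('tab root R',(.103,.011,.008),(321,189)),('tab end L',(.123,-.011,.008),(297,213)),('tab end R',(.123,.011,.008),(336,207)),('front top L',(.103,-.0235,.026),(262,163)),('front topR',(.103,.0235,.026),(345,155))]:
    P=cs(*X);u,v=proj(b,P);M=onz(b,*px(*m),P[2]);d=M-P
    print(n,(round((u-190)*5),round((v-160)*5)),m,'along x,y mm',(1000*np.array([d@ex,d@ey])).round(1))
e=np.array([.139,-.99,0]);f=np.array([.99,.139,0]);o=np.array([.4288,-.0095,0])
for n,m in [('g-85',None),('g+85 L',(237,317)),('g+85 R',(338,298)),('lugL',(270,338)),('lugR',(340,324)),('endstop',(180,168))]:
    if m: d=onz(b,*px(*m),.014)-o;print(n,(1000*np.array([d@e,d@f])).round(1))
a=load('w1');q=512/800
for m in [(265,93),(234,128),(310,121),(269,329),(337,323),(286,355),(330,351)]:
    d=onz(a,m[0]*q,m[1]*q,.014)-o;print('w1',(1000*np.array([d@e,d@f])).round(1))
E
```

```text
front bot L (259, 204) (268, 205) along x,y mm [2.9 4.1]
front bot R (341, 191) (343, 194) along x,y mm [ 3.9 -0.6]
tab root L (281, 187) (285, 195) along x,y mm [ 9.9 -1.6]
tab root R (320, 181) (321, 189) along x,y mm [ 9.6 -3.3]
tab end L (295, 203) (297, 213) along x,y mm [11.5 -3.4]
tab end R (334, 196) (336, 207) along x,y mm [11.8 -4. ]
front top L (259, 159) (262, 163) along x,y mm [ 5.1 -0.3]
front topR (343, 147) (345, 155) along x,y mm [10.3 -2.9]
g+85 L [ 91.4 -31.1]
g+85 R [90.8 28.9]
lugL [118.5 -22.1]
lugR [117.7  18.9]
endstop [-100.7   -1.1]
w1 [-108.3   -0.7]
w1 [-85.5 -29.1]
w1 [-85.8  30.8]
w1 [ 83.1 -30.2]
w1 [82.5 31. ]
w1 [109.5 -19.1]
w1 [108.9  21.3]
```

```bash
python3 - <<'E'
from h import *
print(monitor.sense()['ee_pos'],togo([.4290,-.0065,.0235]).round(4))
E
```

```text
[ 0.42932832 -0.00845315  0.10010335] [ 0.002  -0.0001  0.0766]
```

```bash
python3 -m handwheel '{"offset":[[0.001,0,0.004],[0.002,0,0.014],[0.002,0,0.028],[0.002,0,0.044],[0.002,0,0.056],[0.002,0,0.066],[0.002,0,0.073],[0.002,0,0.076]],"angular":[[0,0,0],[0,0,0],[0,0,0],[0,0,0],[0,0,0],[0,0,0],[0,0,0],[0,0,0]],"jaw":[0.7,0.7,0.7,0.7,0.7,0.7,0.7,0.7]}'
python3 -m handwheel '{"offset":[[0,0,0],[0,0,0],[0,0,0],[0,0,0.001],[0,0,0.002],[0,0,0.003],[0,0,0.003],[0,0,0.003]],"angular":[[0,0,0],[0,0,0],[0,0,0],[0,0,0],[0,0,0],[0,0,0],[0,0,0],[0,0,0]],"jaw":[0.7,0.7,0.7,0.7,0.7,0.7,0.7,0.7]}'
python3 - <<'E'
from h import *
b=cam('side','side7');cv2.imwrite('pics/m7.png',cv2.resize(b['img'][160:280,190:350,::-1],(800,600),interpolation=cv2.INTER_CUBIC))
E
```

```text
time_s: 10.95
ee_pos: [0.429, -0.0064, 0.0235]
tool_rot: [-0.0, 0.656, 0.754, -0.0]
force: [0.1, -0.0, -6.0]
opening: 0.046
grasp_force: 63.0
time_s: 11.75
ee_pos: [0.4295, -0.0066, 0.0217]
tool_rot: [0.0, 0.656, 0.755, 0.0]
force: [-2.1, 0.3, 2.2]
opening: 0.0457
grasp_force: 63.9
```

View pics/m7.png

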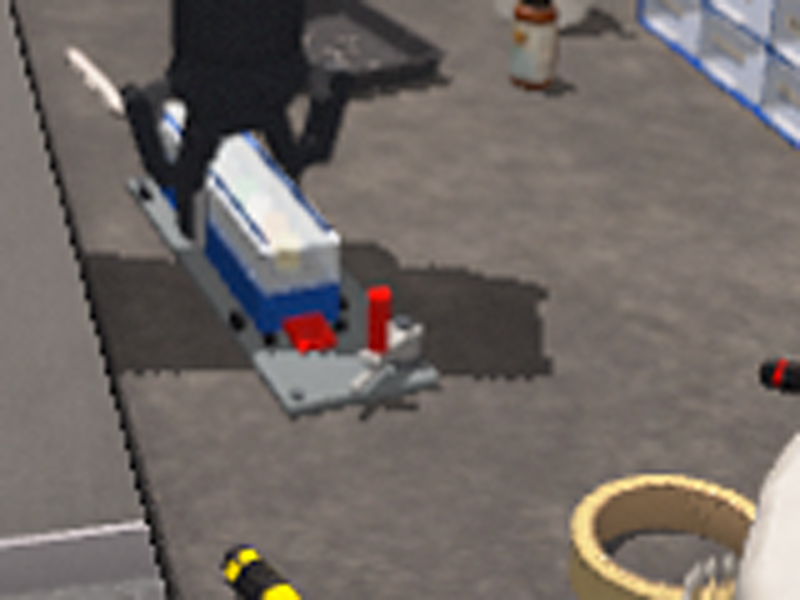

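The case is seated with its tab between the lugs. I release it, rise and go above the clip post.

```bash
python3 -m handwheel '{"offset":[[0,0,0],[0,0,0],[0,0,0],[0,0,0],[0,0,-0.005],[0,0,-0.02],[0,0,-0.045],[0,0,-0.075]],"angular":[[0,0,0],[0,0,0],[0,0,0],[0,0,0],[0,0,0],[0,0,0],[0,0,0],[0,0,0]],"jaw":[0.4,0.3,0.2,0.2,0.2,0.2,0.2,0.2]}'
python3 -m handwheel '{"offset":[[-0.005,0,-0.025],[-0.025,0.002,-0.04],[-0.055,0.005,-0.045],[-0.09,0.009,-0.045],[-0.125,0.012,-0.045],[-0.15,0.015,-0.045],[-0.165,0.017,-0.045],[-0.17,0.0175,-0.045]],"angular":[[0,0,0.05],[0,0,0.15],[0,0,0.26],[0,0,0.38],[0,0,0.5],[0,0,0.61],[0,0,0.7],[0,0,0.75]],"jaw":[0.2,0.2,0.2,0.2,0.2,0.2,0.2,0.2]}'
python3 - <<'E'
from h import *
w=cam('wrist','w8');s=monitor.sense();R=rot(s['tool_rot']);print(np.round(s['ee_pos'],4),np.degrees(np.arctan2(R[1,1],R[0,1])),s['joints'])
cv2.imwrite('pics/m8.png',cv2.resize(w['img'][:,:,::-1],(800,600),interpolation=cv2.INTER_CUBIC))
E
```

```text
time_s: 12.6
ee_pos: [0.4286, -0.0063, 0.0967]
tool_rot: [-0.001, 0.656, 0.755, -0.0]
force: [0.9, -0.8, -0.2]
opening: 0.0684
grasp_force: 0.0
time_s: 13.4
ee_pos: [0.4704, -0.1741, 0.1416]
tool_rot: [0.0, 0.888, 0.459, -0.0]
force: [-0.9, 1.0, -0.7]
opening: 0.0681
grasp_force: 0.0
[ 0.4704 -0.174   0.1415] -35.39638640990674 [-6.15522422e-01 -1.94906522e-01 -3.76161631e-01  1.38906987e+00
 -3.11597648e-04  1.57305739e+00]
```

View pics/m8.png

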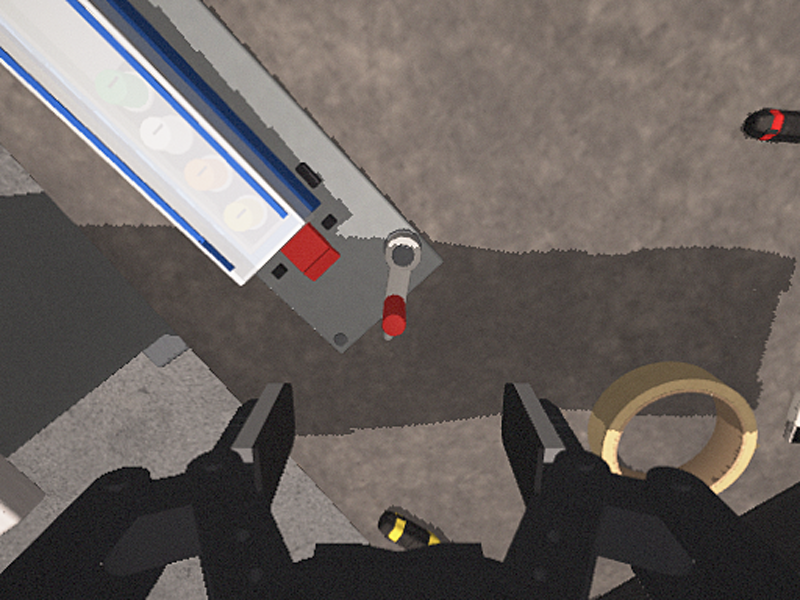

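The post top is at (394,326), the pivot screw at (402,252) and the red tab at (310,250) between its lugs (279,271) and (330,221). The leaf points straight down the image.

```bash
python3 - <<'E'
from h import *
a=load('w1');b=load('w8');q=.64
t,e=tri((a,328*q,437*q),(b,394*q,326*q));print('post tri',t.round(4),e)
P=onz(b,394*q,326*q,.062);pv=onz(b,402*q,252*q,.034);print('post',P.round(4),'pivot',pv.round(4))
e=np.array([.139,-.99,0]);f=np.array([.99,.139,0]);o=np.array([.4292,-.008,0])
for n,m,z in [('lugL',(279,270),.014),('lugR',(330,220),.014),('g+85R',(308,172),.014),('tabL',(313,279),.016),('tabR',(339,256),.016),('tabrootR',(307,222),.016),('tabrootL',(283,247),.016)]:
    d=onz(b,m[0]*q,m[1]*q,z)-o;print(n,(1000*np.array([d@e,d@f])).round(1))
piv=o+.149*e+.04*f;print('piv pred',piv,'tip/post ang',np.degrees(np.arctan2(*(P-piv)[1::-1])),np.hypot(*(P-piv)[:2]))
d=P-o;print('post stage',(1000*np.array([d@e,d@f])).round(1));print('togo',togo([P[0],P[1],.052]).round(4))
E
```

```text
post tri [ 0.47   -0.1731  0.0613] [0.0005755847361407934, 0.0005755847361406208]
post [ 0.4696 -0.1731  0.062 ] pivot [ 0.4907 -0.1504  0.034 ]
lugL [112.1 -20. ]
lugR [112.2  21.6]
g+85R [86.4 31.4]
tabL [128.9  -9.1]
tabR [129.7  11.2]
tabrootR [104.3  12. ]
tabrootL [104.7  -7.9]
piv pred [ 0.489511 -0.14995   0.      ] tip/post ang -130.69981382699757 0.03049105308466716
post stage [169.   17.1]
togo [ 0.0004 -0.0013  0.0895]
```

```bash
python3 -m handwheel '{"offset":[[0,-0.001,0.01],[0,-0.001,0.025],[0,-0.001,0.042],[0,-0.001,0.06],[0,-0.001,0.074],[0,-0.001,0.083],[0,-0.001,0.087],[0,-0.001,0.088]],"angular":[[0,0,0],[0,0,0],[0,0,0],[0,0,0],[0,0,0],[0,0,0],[0,0,0],[0,0,0]],"jaw":[0.4,0.5,0.5,0.5,0.5,0.5,0.5,0.5]}' 35
python3 -m handwheel '{"offset":[[0,0,0],[0,0,0],[0,0,0],[0,0,0],[0,0,0],[0,0,0],[0,0,0],[0,0,0]],"angular":[[0,0,0],[0,0,0],[0,0,0],[0,0,0],[0,0,0],[0,0,0],[0,0,0],[0,0,0]],"jaw":[0.6,0.8,1,1,1,1,1,1]}' 35
python3 - <<'E'
import numpy as np
for p0 in(185.6,190.9):
    for k in range(1,9):
        p=np.radians(p0+4.96*k);q=np.radians(p0);print(np.round([.028*(np.cos(p)-np.cos(q)),.028*(np.sin(p)-np.sin(q)),.075*k],4).tolist())
E
```

```text
time_s: 14.25
ee_pos: [0.4693, -0.1717, 0.053]
tool_rot: [-0.0, 0.887, 0.462, -0.0]
force: [-0.1, -0.4, 0.3]
opening: 0.0429
grasp_force: 0.0
time_s: 15.05
ee_pos: [0.4697, -0.1722, 0.054]
tool_rot: [0.001, 0.887, 0.462, 0.0]
force: [-1.9, 0.0, 5.7]
opening: 0.0106
grasp_force: 34.2
[0.0003, -0.0024, 0.075]
[0.0009, -0.0048, 0.15]
[0.0016, -0.0071, 0.225]
[0.0026, -0.0093, 0.3]
[0.0037, -0.0114, 0.375]
[0.005, -0.0135, 0.45]
[0.0065, -0.0154, 0.525]
[0.0082, -0.0172, 0.6]
[0.0006, -0.0024, 0.075]
[0.0013, -0.0047, 0.15]
[0.0023, -0.0069, 0.225]
[0.0034, -0.009, 0.3]
[0.0048, -0.011, 0.375]
[0.0063, -0.0129, 0.45]
[0.0079, -0.0147, 0.525]
[0.0097, -0.0163, 0.6]
```

```bash
python3 -m handwheel '{"offset":[[0.0003,-0.0024,0],[0.001,-0.0048,0],[0.0016,-0.0071,0],[0.0026,-0.0093,0],[0.0037,-0.0114,0],[0.005,-0.0135,0],[0.0065,-0.0154,0],[0.008,-0.0172,0]],"angular":[[0,0,0.075],[0,0,0.15],[0,0,0.225],[0,0,0.3],[0,0,0.375],[0,0,0.45],[0,0,0.525],[0,0,0.6]],"jaw":[1,1,1,1,1,1,1,1]}' 35
python3 -m handwheel '{"offset":[[0.0006,-0.0024,0],[0.0013,-0.0047,0],[0.0023,-0.0069,0],[0.0034,-0.009,0],[0.0048,-0.011,0],[0.0063,-0.0129,0],[0.008,-0.0147,0],[0.0097,-0.0163,0]],"angular":[[0,0,0.075],[0,0,0.15],[0,0,0.225],[0,0,0.3],[0,0,0.375],[0,0,0.45],[0,0,0.525],[0,0,0.6]],"jaw":[1,1,1,1,1,1,1,1]}' 35
python3 -m handwheel '{"offset":[[0,0,0],[0,0,0],[0,0,0],[0,0,0],[0,0,0],[0,0,0],[0,0,0],[0,0,0]],"angular":[[0,0,0],[0,0,0],[0,0,0],[0,0,0],[0,0,0],[0,0,0],[0,0,0],[0,0,0]],"jaw":[1,1,1,0.8,0.7,0.7,0.7,0.7]}' 35
python3 -m handwheel '{"offset":[[0,0,-0.01],[0,0,-0.025],[0,0,-0.045],[0,0,-0.07],[0,0,-0.1],[0,0,-0.13],[0,0,-0.15],[0,0,-0.15]],"angular":[[0,0,0],[0,0,-0.05],[0,0,-0.15],[0,0,-0.3],[0,0,-0.4],[0,0,-0.5],[0,0,-0.6],[0,0,-0.65]],"jaw":[0.7,0.6,0.5,0.3,0,0,0,0]}' 35
python3 - <<'E'
from h import *
w=cam('wrist','w9');s=monitor.sense();R=rot(s['tool_rot']);print(np.round(s['ee_pos'],4),np.degrees(np.arctan2(R[1,1],R[0,1])))
cv2.imwrite('pics/m9.png',cv2.resize(w['img'][:,:,::-1],(800,600),interpolation=cv2.INTER_CUBIC))
E
```

```text
time_s: 15.85
ee_pos: [0.4617, -0.1568, 0.0541]
tool_rot: [0.002, 0.984, 0.177, 0.002]
force: [7.8, -6.4, -4.6]
opening: 0.0104
grasp_force: 34.0
time_s: 16.65
ee_pos: [0.4648, -0.1393, 0.0541]
tool_rot: [0.003, 0.993, -0.122, 0.002]
force: [4.3, -13.2, -3.2]
opening: 0.0104
grasp_force: 34.3
time_s: 17.45
ee_pos: [0.4632, -0.1367, 0.0533]
tool_rot: [0.0, 0.993, -0.12, -0.0]
force: [0.6, -0.4, -0.6]
opening: 0.0256
grasp_force: 0.4
time_s: 18.25
ee_pos: [0.4645, -0.1373, 0.2075]
tool_rot: [0.002, 0.979, 0.205, 0.002]
force: [0.2, 0.1, -0.1]
opening: 0.0852
grasp_force: 0.0
[ 0.464  -0.1371  0.2058] -66.20485956885686
```

View pics/m9.png

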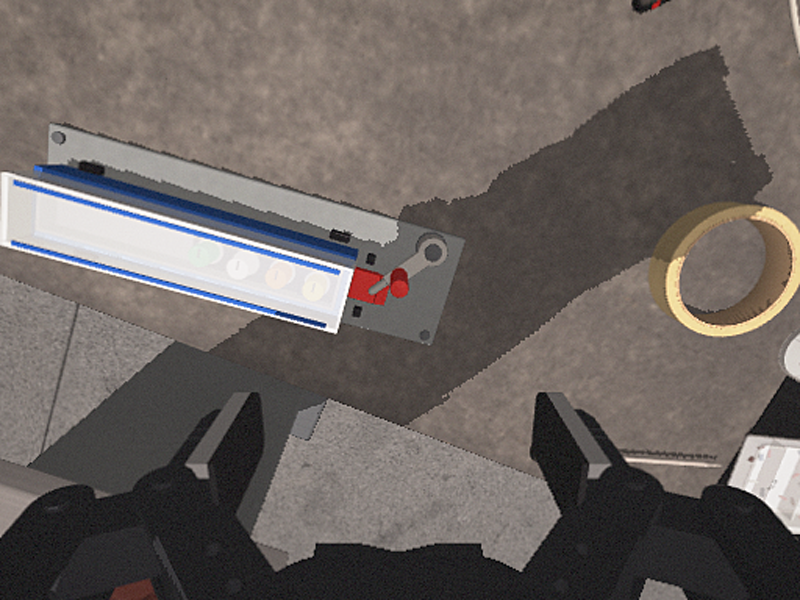

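The clip tip now lies on the red tab at (372,293), with the post at (400,283). The lid is still on, with its right-hand corners at (353,268) and (338,333).

```bash
python3 - <<'E'
from h import *
b=load('w9');q=.64;z=.061
e=np.array([.139,-.99,0]);f=np.array([.99,.139,0]);o=np.array([.4292,-.008,0])
for n,m in [('TR',(353,268)),('BR',(338,333)),('TL',(3,173)),('BL',(-2,243)),('topmid',(178,220)),('botmid',(170,289))]:
    X=onz(b,m[0]*q,m[1]*q,z);d=X-o;print(n,X.round(4),(1000*np.array([d@e,d@f])).round(1))
for n,m in [('tab tip',(372,293))]:
    d=onz(b,m[0]*q,m[1]*q,.018)-o;print(n,(1000*np.array([d@e,d@f])).round(1))
s=monitor.sense();R=rot(s['tool_rot']);print('yaw turn (tool) to 8deg:',np.radians(np.degrees(np.arctan2(R[1,1],R[0,1]))-8.0))
X=o-.002*e+.001*f;print(X,togo([X[0],X[1],.11]).round(4))
E
```

```text
TR [ 0.4658 -0.1071  0.061 ] [103.2  22.5]
BR [ 0.4223 -0.1143  0.061 ] [104.3 -21.6]
TL [0.4373 0.0961 0.061 ] [-101.9   22.5]
BL [0.3951 0.0922 0.061 ] [-103.9  -19.8]
topmid [ 0.4513 -0.0014  0.061 ] [-3.4 22.8]
botmid [ 0.408  -0.0084  0.061 ] [ -2.6 -21. ]
tab tip [119.7  -2.8]
yaw turn (tool) to 8deg: -1.2951191204565722
[ 0.429912 -0.005881  0.      ] [ 0.0215 -0.1341  0.0955]
```

```bash
python3 -m handwheel '{"offset":[[0.002,-0.01,0.002],[0.005,-0.03,0.008],[0.008,-0.055,0.016],[0.012,-0.08,0.026],[0.016,-0.1,0.036],[0.019,-0.118,0.046],[0.021,-0.128,0.055],[0.021,-0.132,0.06]],"angular":[[0,0,-0.1],[0,0,-0.24],[0,0,-0.39],[0,0,-0.54],[0,0,-0.69],[0,0,-0.84],[0,0,-0.98],[0,0,-1.1]],"jaw":[0,0,0,0,0,0,0,0]}'
python3 -m handwheel '{"offset":[[0,0,0.005],[0,0,0.012],[0,0,0.02],[0,0,0.028],[0,0,0.034],[0,0,0.036],[0,0,0.036],[0,0,0.036]],"angular":[[0,0,-0.05],[0,0,-0.1],[0,0,-0.15],[0,0,-0.195],[0,0,-0.195],[0,0,-0.195],[0,0,-0.195],[0,0,-0.195]],"jaw":[0,0.1,0.2,0.2,0.2,0.2,0.2,0.2]}'
python3 - <<'E'
from h import *
s=monitor.sense();R=rot(s['tool_rot']);print(np.round(s['ee_pos'],4),np.degrees(np.arctan2(R[1,1],R[0,1])),s['opening'])
print(togo([.4298,-.0079,.053]).round(4))
cam('wrist','w10')
E
```

```text
time_s: 19.1
ee_pos: [0.4291, -0.006, 0.1426]
tool_rot: [-0.001, 0.726, 0.687, -0.0]
force: [-0.0, 0.3, 0.8]
opening: 0.085
grasp_force: 0.0
time_s: 19.9
ee_pos: [0.43, -0.0073, 0.1076]
tool_rot: [0.0, 0.658, 0.753, 0.0]
force: [0.3, 0.0, -0.2]
opening: 0.0683
grasp_force: 0.0
[ 0.43   -0.0073  0.1076] 7.630700018757547 0.0683315299233161
[-0.0005 -0.0003  0.0546]
```

```bash
python3 -m handwheel '{"offset":[[0,0,0.006],[0,0,0.016],[0,0,0.028],[0,0,0.039],[0,0,0.048],[0,0,0.053],[0,0,0.0545],[0,0,0.0545]],"angular":[[0,0,0],[0,0,0],[0,0,0],[0,0,0],[0,0,0],[0,0,0],[0,0,0],[0,0,0]],"jaw":[0.2,0.2,0.2,0.2,0.2,0.2,0.2,0.2]}' 25
python3 -m handwheel '{"offset":[[0,0,0],[0,0,0],[0,0,0],[0,0,0],[0,0,0],[0,0,0],[0,0,0],[0,0,0]],"angular":[[0,0,0],[0,0,0],[0,0,0],[0,0,0],[0,0,0],[0,0,0],[0,0,0],[0,0,0]],"jaw":[0.3,0.4,0.5,0.6,0.7,0.7,0.7,0.7]}' 25
python3 -m handwheel '{"offset":[[0,0,-0.003],[0,0,-0.009],[0,0,-0.018],[0,0,-0.03],[0,0,-0.043],[0,0,-0.055],[0,0,-0.064],[0,0,-0.068]],"angular":[[0,0,0],[0,0,0],[0,0,0],[0,0,0],[0,0,0],[0,0,0],[0,0,0],[0,0,0]],"jaw":[0.7,0.7,0.7,0.7,0.7,0.7,0.7,0.7]}' 25
python3 - <<'E'
from h import *
w=cam('wrist','w11');b=cam('side','side11');print(monitor.sense()['ee_pos'])
E
```

```text
time_s: 20.75
ee_pos: [0.4299, -0.0073, 0.0527]
tool_rot: [-0.0, 0.658, 0.753, -0.0]
force: [0.4, 0.4, -0.0]
opening: 0.0687
grasp_force: 0.0
time_s: 21.55
ee_pos: [0.4302, -0.0074, 0.0533]
tool_rot: [0.0, 0.658, 0.753, 0.0]
force: [-2.2, 0.6, 6.3]
opening: 0.0434
grasp_force: 26.4
time_s: 22.35
ee_pos: [0.4305, -0.0075, 0.1222]
tool_rot: [0.001, 0.658, 0.753, 0.0]
force: [-0.2, -0.4, -1.5]
opening: 0.0432
grasp_force: 25.8
[ 0.43024338 -0.00744513  0.12141634]
```

```bash
python3 -m handwheel '{"offset":[[-0.001,0.006,0],[-0.005,0.022,0],[-0.012,0.05,0],[-0.022,0.084,0],[-0.031,0.118,0],[-0.039,0.146,0.005],[-0.043,0.161,0.015],[-0.044,0.1655,0.03]],"angular":[[0,0,0],[0,0,0],[0,0,0],[0,0,0],[0,0,0],[0,0,0],[0,0,0],[0,0,0]],"jaw":[0.7,0.7,0.7,0.7,0.7,0.7,0.7,0.7]}'
python3 -m handwheel '{"offset":[[0,0,0.012],[0,0,0.026],[0,0,0.04],[0,0,0.053],[0,0,0.062],[0,0,0.068],[0,0,0.071],[0,0,0.071]],"angular":[[0,0,0],[0,0,0],[0,0,0],[0,0,0],[0,0,0],[0,0,0],[0,0,0],[0,0,0]],"jaw":[0.7,0.7,0.7,0.7,0.7,0.7,0.7,0.7]}'
python3 -m handwheel '{"offset":[[0,0,0.001],[0,0,0.001],[0,0,0.001],[0,0,0.001],[0,0,0.001],[0,0,0],[0,0,-0.01],[0,0,-0.03]],"angular":[[0,0,0],[0,0,0],[0,0,0],[0,0,0],[0,0,0],[0,0,0],[0,0,0],[0,0,0]],"jaw":[0.7,0.5,0.3,0.15,0.15,0.15,0.15,0.15]}'
python3 -m handwheel '{"offset":[[0,0,-0.03],[0.001,-0.01,-0.07],[0.005,-0.03,-0.11],[0.01,-0.06,-0.14],[0.018,-0.09,-0.15],[0.028,-0.12,-0.15],[0.036,-0.14,-0.15],[0.04,-0.15,-0.15]],"angular":[[0,0,0],[0,0,0],[0,0,0],[0,0,0],[0,0,0],[0,0,0],[0,0,0],[0,0,0]],"jaw":[0.15,0.15,0.15,0.15,0.15,0.15,0.15,0.15]}'
python3 - <<'E'
from h import *
w=cam('wrist','w12');s=monitor.sense();print(np.round(s['ee_pos'],4))
cv2.imwrite('pics/m12.png',cv2.resize(w['img'][:,:,::-1],(800,600),interpolation=cv2.INTER_CUBIC))
E
```

```text
time_s: 23.25
ee_pos: [0.6014, -0.0291, 0.0896]
tool_rot: [0.0, 0.658, 0.753, 0.0]
force: [-0.2, 0.6, -0.7]
opening: 0.0435
grasp_force: 26.1
time_s: 24.05
ee_pos: [0.6, -0.0289, 0.02]
tool_rot: [0.0, 0.658, 0.753, 0.0]
force: [0.5, 0.6, -1.4]
opening: 0.0434
grasp_force: 26.0
time_s: 24.85
ee_pos: [0.5986, -0.0285, 0.0492]
tool_rot: [-0.001, 0.658, 0.753, -0.001]
force: [0.6, -0.5, -0.2]
opening: 0.0724
grasp_force: 0.0
time_s: 25.65
ee_pos: [0.4446, -0.0088, 0.201]
tool_rot: [0.001, 0.658, 0.753, 0.0]
force: [0.4, -0.2, -0.5]
opening: 0.0726
grasp_force: 0.0
[ 0.444  -0.0085  0.201 ]
```

View pics/m12.png

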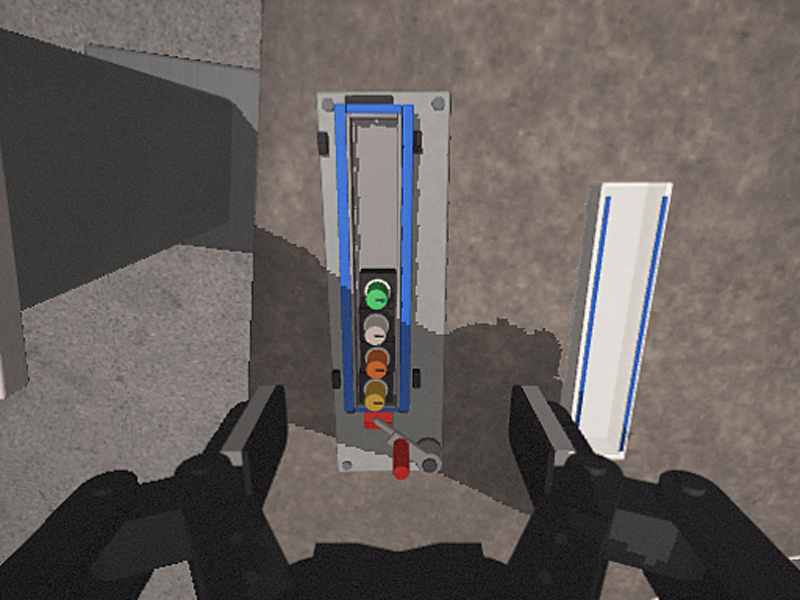

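The open case is in the nest with the clip on its tab at (380,422). The knob tops are green (377,299), white (376,337), orange (376,370) and yellow (375,402). The lid lies aside with its top corners at (603,182), (672,182) and (625,458).

```bash
cat >> h.py <<'E'
E0=np.array([.139,-.99,0]);F0=np.array([.99,.139,0]);O0=np.array([.4292,-.008,0])
def st(X): d=np.array(X)-O0; return (1000*np.array([d@E0,d@F0])).round(1)
E
python3 - <<'E'
from h import *
b=load('w12');q=.64
for n,m in [('green',(377,299)),('white',(376,337)),('orange',(376,370)),('yellow',(375,402))]:
    X=onz(b,m[0]*q,m[1]*q,.056);print(n,X.round(4),st(X))
# base ring of knob (z .036) check
for n,m in [('green base',(377,288)),('white base',(376,325))]: print(n,st(onz(b,m[0]*q,m[1]*q,.036)))
for n,m,z in [('wall L top',(341,108),.034),('wall R top',(408,106),.034),('walls R bot',(404,411),.034),('L bot',(349,411),.034),('pivot',(430,455),.034)]: print(n,st(onz(b,m[0]*q,m[1]*q,z)))
for m in [(603,182),(672,182),(625,458)]: print('lid',onz(b,m[0]*q,m[1]*q,.027).round(4))
# stripes blob of lid
h=cv2.cvtColor(b['img'],cv2.COLOR_RGB2HSV);m=cv2.inRange(h,(105,150,60),(125,255,255));n,l,s,c=cv2.connectedComponentsWithStats(m)
for i in range(1,n):
    if s[i,4]>60: print(s[i],c[i].round(1))
print('togo green',togo([*onz(b,377*q,299*q,.056)[:2],.09]).round(4))
E
```

```text
green [ 0.4345 -0.0176  0.056 ] [10.2  4. ]
white [ 0.437 -0.043  0.056] [35.7  2.8]
orange [ 0.4398 -0.0662  0.056 ] [59.   2.4]
yellow [ 0.4419 -0.0898  0.056 ] [82.7  1.2]
green base [8.9 3.2]
white base [35.1  2. ]
wall L top [-101.5  -16.1]
wall R top [-102.4   23.6]
walls R bot [103.  21.]
L bot [102.7 -19.1]
pivot [140.7  40.5]
lid [0.5674 0.0696 0.027 ]
lid [0.6106 0.0753 0.027 ]
lid [ 0.6396 -0.1291  0.027 ]
[ 214   66   51  197 2712] [240.4 155.2]
[368 126  23 147 321] [379.5 195. ]
[397 126  30 163 359] [411.9 202.7]
togo green [-0.0077 -0.0107  0.111 ]
```

```bash
python3 -m handwheel '{"offset":[[-0.003,-0.004,0.015],[-0.006,-0.008,0.035],[-0.0077,-0.0107,0.06],[-0.0077,-0.0107,0.085],[-0.0077,-0.0107,0.11],[-0.0077,-0.0107,0.13],[-0.0077,-0.0107,0.143],[-0.0077,-0.0107,0.149]],"angular":[[0,0,0],[0,0,0],[0,0,0],[0,0,0],[0,0,0],[0,0,0],[0,0,0],[0,0,0]],"jaw":[0.3,0.5,0.55,0.55,0.55,0.55,0.55,0.55]}' 30
python3 -m handwheel '{"offset":[[0,0,0],[0,0,0],[0,0,0],[0,0,0],[0,0,0],[0,0,0],[0,0,0],[0,0,0]],"angular":[[0,0,0],[0,0,0],[0,0,0],[0,0,0],[0,0,0],[0,0,0],[0,0,0],[0,0,0]],"jaw":[0.7,0.8,0.9,1,1,1,1,1]}' 30
python3 -m handwheel '{"offset":[[0,0,-0.004],[0,0,-0.012],[0,0,-0.024],[0,0,-0.04],[0,0,-0.058],[0,0,-0.074],[0,0,-0.085],[0,0,-0.09]],"angular":[[0,0,0],[0,0,0],[0,0,0],[0,0,0],[0,0,0],[0,0,0],[0,0,0],[0,0,0]],"jaw":[1,1,1,1,1,1,1,1]}' 30
```

```text
time_s: 26.5
ee_pos: [0.436, -0.0182, 0.0501]
tool_rot: [-0.0, 0.658, 0.753, -0.0]
force: [-0.1, -0.9, -0.0]
opening: 0.0384
grasp_force: 0.0
time_s: 27.3
ee_pos: [0.4352, -0.0186, 0.0517]
tool_rot: [-0.0, 0.658, 0.753, -0.001]
force: [-9.4, -1.9, 4.9]
opening: 0.0125
grasp_force: 29.4
time_s: 28.1
ee_pos: [0.4373, -0.0186, 0.1428]
tool_rot: [0.001, 0.658, 0.753, 0.001]
force: [-0.2, 0.1, -0.7]
opening: 0.0126
grasp_force: 29.2
```

```bash
python3 -m handwheel '{"offset":[[0.014,0.009,-0.01],[0.042,0.027,-0.03],[0.076,0.05,-0.06],[0.111,0.072,-0.06],[0.146,0.095,-0.06],[0.18,0.117,-0.06],[0.212,0.138,-0.06],[0.231,0.15,-0.06]],"angular":[[0,0,0],[0,0,0],[0,0,0],[0,0,0],[0,0,0],[0,0,0],[0,0,0],[0,0,0]],"jaw":[1,1,1,1,1,1,1,1]}'
python3 - <<'E'
from h import *
w=cam('wrist','w13');s=monitor.sense();print(np.round(s['ee_pos'],4),s['force'])
cv2.imwrite('pics/m13.png',cv2.resize(w['img'][:,:,::-1],(800,600),interpolation=cv2.INTER_CUBIC))
E
```

```text
time_s: 28.9
ee_pos: [0.5545, 0.2332, 0.2001]
tool_rot: [-0.0, 0.658, 0.753, -0.0]
force: [-0.4, -0.5, -0.4]
opening: 0.0126
grasp_force: 29.3
[0.555  0.2349 0.1998] [-2.10630524  1.76423191 -0.34771291]
```

View pics/m13.png

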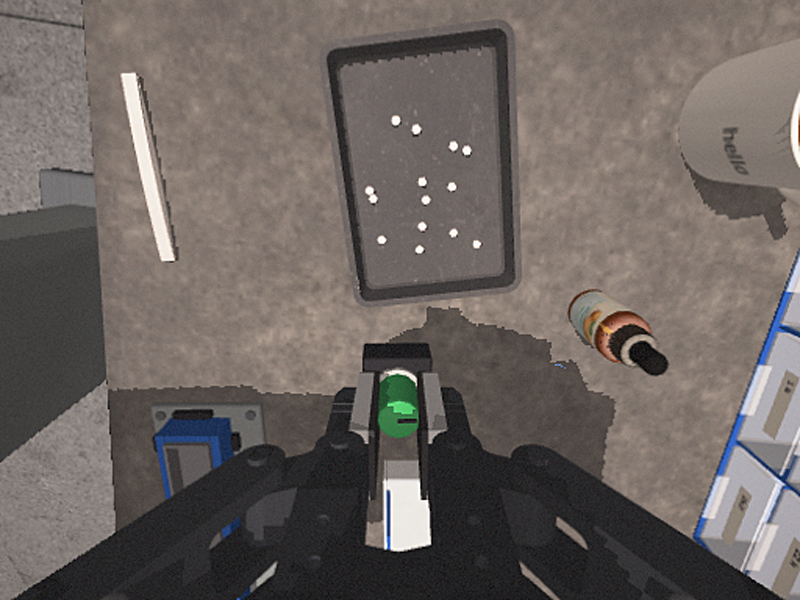

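The view shows the tray's outer corners at (322,45), (512,22), (520,285) and (360,303), with white specks scattered over its floor. Green is held at (398,405), upright.

```bash
python3 - <<'E'
from h import *
b=load('w13');q=.64
g=lambda m,z:onz(b,m[0]*q,m[1]*q,z)[:2]
C=np.array([g(m,.022) for m in [(323,46),(512,22),(520,284),(361,303)]]);print(C.round(4))
c=C.mean(0);y=(C[0]+C[1]-C[2]-C[3]);y/=np.linalg.norm(y);x=np.array([y[1],-y[0]]);x2=(C[1]+C[2]-C[0]-C[3])/2
print('c',c.round(4),'yaw',np.degrees(np.arctan2(x[1],x[0])).round(2),'width',np.linalg.norm(x2),'len',np.linalg.norm(C[0]+C[1]-C[2]-C[3])/2,np.degrees(np.arctan2(x2[1],x2[0])))
for m in [(396,120),(417,129),(453,146),(467,150),(370,190),(373,199),(422,182),(426,200),(452,187),(382,240),(422,226),(419,250),(453,233),(476,244)]:
    d=g(m,.003)-c;print((1000*np.array([d@x,d@y])).round(0),end=' ')
# inner floor edges
print();
for m in [(341,63),(496,43),(500,278),(369,288)]:
    d=g(m,.003)-c;print((1000*np.array([d@x,d@y])).round(0),end=' ')
im=b['img'][10:200,200:345].astype(np.float32).mean(2);im=cv2.bilateralFilter(im,7,12,5);im=np.clip((im-70)*4,0,255)
print(np.percentile(b['img'][40:170,230:310].mean(2),[5,50,95]))
# median profile along tray x at several y bands
gray=b['img'].astype(float).mean(2)
for yb in (-45,-15,15,45):
    r=[]
    for xx in range(-48,49,8):
        v=[]
        for yy in range(yb-12,yb+13,3):
            for dx in(-2,0,2):
                P=c+x*(xx+dx)/1000+y*yy/1000;u,w_=proj(b,[P[0],P[1],.002]);v.append(gray[int(round(w_)),int(round(u))])
        r.append(round(float(np.median(v))))
    print(yb,r)
E
```

```text
[[0.4935 0.3654]
 [0.6015 0.3925]
 [0.6405 0.2381]
 [0.5334 0.2095]]
c [0.5672 0.3014] yaw 14.28 width 0.11114518751340074 len 0.16006930975827835 14.509061289670305
[-17.  36.] [-4. 29.] [19. 16.] [28. 12.] [-40.  -6.] [-39. -13.] [-4. -5.] [ -3. -17.] [ 16. -11.] [-36. -42.] [ -7. -35.] [-11. -52.] [ 14. -42.] [ 30. -52.] 
[-48.  73.] [50. 73.] [ 46. -79.] [-50. -76.] [ 97.33333333 104.         115.        ]
-45 [104, 103, 103, 105, 105, 105, 104, 105, 108, 106, 107, 105, 92]
-15 [106, 109, 104, 104, 102, 103, 102, 104, 106, 105, 105, 106, 92]
15 [108, 106, 105, 106, 106, 105, 103, 101, 101, 102, 105, 104, 90]
45 [108, 109, 106, 103, 104, 103, 102, 102, 102, 102, 102, 102, 89]
```

```bash
python3 -m handwheel '{"offset":[[0.01,0.003,0.004],[0.03,0.009,0.012],[0.055,0.016,0.03],[0.08,0.024,0.055],[0.1,0.03,0.083],[0.112,0.034,0.113],[0.116,0.035,0.138],[0.116,0.035,0.155]],"angular":[[0,0,-0.01],[0,0,-0.03],[0,0,-0.06],[0,0,-0.09],[0,0,-0.115],[0,0,-0.115],[0,0,-0.115],[0,0,-0.115]],"jaw":[1,1,1,1,1,1,1,1]}'
python3 -m handwheel '{"offset":[[0,0,0.003],[0,0,0.006],[0,0,0.008],[0,0,0.009],[0,0,0.01],[0,0,0.01],[0,0,0.01],[0,0,0.01]],"angular":[[0,0,0],[0,0,0],[0,0,0],[0,0,0],[0,0,0],[0,0,0],[0,0,0],[0,0,0]],"jaw":[1,1,1,1,1,1,1,1]}'
python3 -m handwheel '{"offset":[[0,0,0.0005],[0,0,0.001],[0,0,0.001],[0,0,0.001],[0,0,0.001],[0,0,0.001],[0,0,0.001],[0,0,0.001]],"angular":[[0,0,0],[0,0,0],[0,0,0],[0,0,0],[0,0,0],[0,0,0],[0,0,0],[0,0,0]],"jaw":[1,1,1,1,1,1,1,1]}'
```

```text
time_s: 29.75
ee_pos: [0.5719, 0.3502, 0.043]
tool_rot: [-0.001, 0.614, 0.79, -0.001]
force: [0.3, 0.0, -0.3]
opening: 0.0124
grasp_force: 29.3
time_s: 30.55
ee_pos: [0.5733, 0.3504, 0.0359]
tool_rot: [0.0, 0.614, 0.789, 0.0]
force: [-0.5, 0.0, -0.4]
opening: 0.0127
grasp_force: 29.3
time_s: 31.35
ee_pos: [0.5732, 0.3503, 0.0348]
tool_rot: [0.0, 0.614, 0.789, -0.0]
force: [-0.3, 0.4, -1.2]
opening: 0.0122
grasp_force: 29.3
```

```bash
for i in 1 2 3; do python3 -m handwheel '{"offset":[[0,0,0.0004],[0,0,0.0008],[0,0,0.001],[0,0,0.001],[0,0,0.001],[0,0,0.001],[0,0,0.001],[0,0,0.001]],"angular":[[0,0,0],[0,0,0],[0,0,0],[0,0,0],[0,0,0],[0,0,0],[0,0,0],[0,0,0]],"jaw":[1,1,1,1,1,1,1,1]}' | grep -E "ee_pos|force"; done
```

```text
ee_pos: [0.5732, 0.3504, 0.0338]
force: [0.2, -0.3, 0.1]
grasp_force: 29.3
ee_pos: [0.5732, 0.3503, 0.0327]
force: [0.6, 0.4, -0.1]
grasp_force: 29.3
ee_pos: [0.5732, 0.3503, 0.0318]
force: [1.0, -0.0, -0.7]
grasp_force: 29.3
```

```bash
for i in 1 2; do python3 -m handwheel '{"offset":[[0,0,0.0004],[0,0,0.0008],[0,0,0.001],[0,0,0.001],[0,0,0.001],[0,0,0.001],[0,0,0.001],[0,0,0.001]],"angular":[[0,0,0],[0,0,0],[0,0,0],[0,0,0],[0,0,0],[0,0,0],[0,0,0],[0,0,0]],"jaw":[1,1,1,1,1,1,1,1]}' | grep -E "ee_pos|force"; done
```

```text
ee_pos: [0.5733, 0.3503, 0.0314]
force: [-2.6, -1.3, 5.5]
grasp_force: 29.9
ee_pos: [0.5733, 0.3503, 0.0313]
force: [-6.0, -2.6, 12.0]
grasp_force: 30.4
```

```bash
python3 -m handwheel '{"offset":[[0,0,-0.001],[0,0,-0.001],[0,0,-0.001],[0,0,-0.001],[0,0,-0.006],[0,0,-0.03],[0,0,-0.07],[0,0,-0.115]],"angular":[[0,0,0],[0,0,0],[0,0,0],[0,0,0],[0,0,0],[0,0,0],[0,0,0],[0,0,0]],"jaw":[0.8,0.7,0.6,0.55,0.55,0.55,0.55,0.55]}' 30
python3 -m handwheel '{"offset":[[-0.012,-0.008,-0.02],[-0.045,-0.03,-0.035],[-0.083,-0.055,-0.05],[-0.122,-0.08,-0.055],[-0.162,-0.105,-0.055],[-0.2,-0.131,-0.055],[-0.24,-0.157,-0.055],[-0.278,-0.182,-0.055]],"angular":[[0,0,0.01],[0,0,0.03],[0,0,0.05],[0,0,0.07],[0,0,0.09],[0,0,0.11],[0,0,0.11],[0,0,0.11]],"jaw":[0.5,0.5,0.5,0.5,0.5,0.5,0.5,0.5]}'
cat >> h.py <<'E'
def blobs(c,lo,hi,amin=25):
    m=cv2.inRange(cv2.cvtColor(c['img'],cv2.COLOR_RGB2HSV),lo,hi);n,l,s,k=cv2.connectedComponentsWithStats(m)
    return [(tuple(map(int,s[i])),k[i].round(1)) for i in range(1,n) if s[i,4]>=amin]
HSV=dict(green=((50,100,60),(85,255,255)),orange=((6,150,100),(16,255,255)),yellow=((18,150,90),(30,255,255)),blue=((105,150,60),(125,255,255)),red=((0,180,90),(4,255,255)))
E
python3 - <<'E'
from h import *
w=cam('wrist','w14');s=monitor.sense();print(np.round(s['ee_pos'],4))
for k,v in HSV.items(): print(k,[(a,c) for a,c in blobs(w,*v)])
for n,X in [('green',(.4345,-.0176,.056)),('white',(.437,-.043,.056)),('orange',(.4398,-.0662,.056)),('yellow',(.4419,-.0898,.056)),('stagelug',O0+.109*E0+[0,0,.014])]: print('pred',n,np.round(proj(w,X),1))
E
```

```text
time_s: 36.15
ee_pos: [0.5722, 0.35, 0.145]
tool_rot: [-0.001, 0.614, 0.789, -0.001]
force: [1.0, 0.8, 1.1]
opening: 0.0384
grasp_force: 0.0
time_s: 36.95
ee_pos: [0.4645, 0.0346, 0.2002]
tool_rot: [0.001, 0.656, 0.755, 0.0]
force: [0.4, -0.9, 0.6]
opening: 0.0426
grasp_force: 0.0
[0.4633 0.0296 0.2002]
green []
orange [((215, 258, 10, 19, 160), array([219.2, 266.3]))]
yellow [((211, 277, 14, 19, 189), array([217.6, 285.9]))]
blue [((190, 111, 51, 183, 2218), array([220. , 182.3])), ((345, 166, 16, 119, 254), array([352.8, 219.1])), ((375, 166, 21, 123, 238), array([385.2, 223.4]))]
red [((221, 294, 10, 7, 38), array([227. , 296.3])), ((214, 296, 7, 6, 27), array([215.9, 298.9])), ((228, 310, 11, 27, 210), array([233.2, 323.8]))]
pred green [216.3 229.4]
pred white [216.3 251.8]
pred orange [216.7 271.4]
pred yellow [216.4 290.4]
pred stagelug [220.3 287.5]
```

```bash
python3 - <<'E'
from h import *
w=cam('wrist','w15');s=monitor.sense();print(np.round(s['ee_pos'],4),togo([.4375,-.043,.0515]).round(4))
for k in('orange','yellow'): print(k,blobs(w,*HSV[k]))
for n,X in [('orange',(.4398,-.0662,.056)),('yellow',(.4419,-.0898,.056))]: print('pred',n,np.round(proj(w,X),1))
E
```

```text
[0.4644 0.0321 0.2003] [-0.0706 -0.0367  0.1489]
orange [((215, 254, 13, 19, 194), array([220.5, 262.6]))]
yellow [((213, 273, 14, 19, 198), array([219.6, 281.7]))]
pred orange [218.9 267.2]
pred yellow [218.7 286.3]
```

```bash
python3 -m handwheel '{"offset":[[-0.015,-0.008,0.01],[-0.035,-0.018,0.025],[-0.055,-0.029,0.045],[-0.068,-0.035,0.07],[-0.0705,-0.036,0.1],[-0.0705,-0.036,0.125],[-0.0705,-0.036,0.142],[-0.0705,-0.036,0.149]],"angular":[[0,0,0],[0,0,0],[0,0,0],[0,0,0],[0,0,0],[0,0,0],[0,0,0],[0,0,0]],"jaw":[0.55,0.55,0.55,0.55,0.55,0.55,0.55,0.55]}' 30
python3 -m handwheel '{"offset":[[0,0,0],[0,0,0],[0,0,0],[0,0,0],[0,0,0],[0,0,0],[0,0,0],[0,0,0]],"angular":[[0,0,0],[0,0,0],[0,0,0],[0,0,0],[0,0,0],[0,0,0],[0,0,0],[0,0,0]],"jaw":[0.7,0.8,0.9,1,1,1,1,1]}' 30
python3 -m handwheel '{"offset":[[0,0,-0.004],[0,0,-0.012],[0,0,-0.024],[0,0,-0.04],[0,0,-0.058],[0,0,-0.074],[0,0,-0.085],[0,0,-0.09]],"angular":[[0,0,0],[0,0,0],[0,0,0],[0,0,0],[0,0,0],[0,0,0],[0,0,0],[0,0,0]],"jaw":[1,1,1,1,1,1,1,1]}' 30
python3 - <<'E'
from h import *
c=np.array([.5672,.3014]);x=np.array([.969,.2467]);y=np.array([-.2467,.969])
s=monitor.sense();p=np.array(s['ee_pos']);R=rot(s['tool_rot']);print(p.round(4))
for yy in(.024,-.004,-.032): 
    P=c+.018*x+(yy-.003)*y;print(P.round(4),(R.T@(np.array([*P,.142])-p)).round(4))
E
```

```text
time_s: 37.85
ee_pos: [0.4387, -0.038, 0.0493]
tool_rot: [-0.001, 0.656, 0.755, -0.0]
force: [-0.3, 0.7, 0.3]
opening: 0.0384
grasp_force: 0.0
time_s: 38.65
ee_pos: [0.4388, -0.0388, 0.0517]
tool_rot: [-0.0, 0.656, 0.755, -0.001]
force: [-7.8, -1.2, 1.6]
opening: 0.0123
grasp_force: 29.3
time_s: 39.45
ee_pos: [0.4406, -0.0391, 0.143]
tool_rot: [0.002, 0.656, 0.755, 0.001]
force: [0.4, -0.5, -0.4]
opening: 0.0124
grasp_force: 29.2
[ 0.4406 -0.0391  0.143 ]
[0.5795 0.3262] [0.3425 0.1882 0.0011]
[0.5864 0.2991] [0.3147 0.1912 0.0011]
[0.5933 0.2719] [0.2868 0.1943 0.0012]
```

```bash
python3 -m handwheel '{"offset":[[0.01,0.005,0],[0.03,0.016,0],[0.06,0.033,0],[0.095,0.052,0],[0.13,0.072,0],[0.165,0.091,0],[0.195,0.108,0],[0.212,0.117,0]],"angular":[[0,0,0],[0,0,0],[0,0,0],[0,0,0],[0,0,-0.02],[0,0,-0.05],[0,0,-0.08],[0,0,-0.11]],"jaw":[1,1,1,1,1,1,1,1]}'
python3 - <<'E'
from h import *
print(togo([.5795,.3262,.05]).round(4))
E
```

```text
time_s: 40.25
ee_pos: [0.5257, 0.1907, 0.1395]
tool_rot: [-0.001, 0.613, 0.79, -0.0]
force: [0.0, 0.0, -1.0]
opening: 0.0126
grasp_force: 29.2
[0.1177 0.086  0.0895]
```

```bash
python3 -m handwheel '{"offset":[[0.01,0.007,0],[0.03,0.022,0],[0.055,0.04,0.01],[0.08,0.059,0.025],[0.102,0.075,0.045],[0.114,0.084,0.065],[0.1177,0.086,0.08],[0.1177,0.086,0.088]],"angular":[[0,0,0],[0,0,0],[0,0,0],[0,0,0],[0,0,0],[0,0,0],[0,0,0],[0,0,0]],"jaw":[1,1,1,1,1,1,1,1]}'
python3 - <<'E'
from h import *
cam('wrist');s=monitor.sense();print(s['ee_pos'],togo([.5795,.3262,.0325]).round(4))
E
```

```text
time_s: 41.05
ee_pos: [0.579, 0.3225, 0.0504]
tool_rot: [-0.001, 0.614, 0.789, -0.001]
force: [0.6, -0.7, -0.4]
opening: 0.0126
grasp_force: 29.2
[0.5787408  0.32183706 0.04989957] [0.0041 0.0019 0.0174]
```

```bash
python3 -m handwheel '{"offset":[[0.002,0.001,0.002],[0.004,0.002,0.006],[0.004,0.002,0.01],[0.004,0.002,0.014],[0.004,0.002,0.017],[0.004,0.002,0.0175],[0.004,0.002,0.018],[0.004,0.002,0.0185]],"angular":[[0,0,0],[0,0,0],[0,0,0],[0,0,0],[0,0,0],[0,0,0],[0,0,0],[0,0,0]],"jaw":[1,1,1,1,1,1,1,1]}'
python3 - <<'E'
from h import *
cam('wrist');s=monitor.sense();print(s['ee_pos'],s['force'])
E
```

```text
time_s: 41.9
ee_pos: [0.5813, 0.3271, 0.0344]
tool_rot: [0.0, 0.614, 0.789, 0.0]
force: [0.1, -0.7, -0.0]
opening: 0.0125
grasp_force: 29.2
[0.58131669 0.32708041 0.03432025] [0.14434592 0.42050841 0.23180869]
```

```bash
python3 -m handwheel '{"offset":[[0,0,0.001],[0,0,0.0018],[0,0,0.0022],[0,0,0.0026],[0,0,0.003],[0,0,0.003],[0,0,0.003],[0,0,0.003]],"angular":[[0,0,0],[0,0,0],[0,0,0],[0,0,0],[0,0,0],[0,0,0],[0,0,0],[0,0,0]],"jaw":[1,1,1,1,1,1,1,1]}'
python3 -m handwheel '{"offset":[[0,0,0],[0,0,0],[0,0,0],[0,0,0],[0,0,-0.006],[0,0,-0.03],[0,0,-0.07],[0,0,-0.115]],"angular":[[0,0,0],[0,0,0],[0,0,0],[0,0,0],[0,0,0],[0,0,0],[0,0,0],[0,0,0]],"jaw":[0.8,0.7,0.6,0.55,0.55,0.55,0.55,0.55]}' 30
python3 - <<'E'
from h import *
print(togo([.4403,-.0662,.15]).round(4))
E
```

```text
time_s: 42.75
ee_pos: [0.5813, 0.327, 0.0313]
tool_rot: [0.0, 0.614, 0.789, -0.0]
force: [-0.6, -0.5, 0.4]
opening: 0.0128
grasp_force: 29.3
time_s: 43.55
ee_pos: [0.5803, 0.3267, 0.1467]
tool_rot: [-0.001, 0.614, 0.789, -0.001]
force: [0.9, -0.6, 0.5]
opening: 0.0384
grasp_force: 0.0
[-0.3463 -0.2325 -0.0027]
```

```bash
python3 -m handwheel '{"offset":[[-0.012,-0.008,-0.01],[-0.04,-0.027,-0.02],[-0.08,-0.053,-0.03],[-0.12,-0.08,-0.03],[-0.16,-0.107,-0.03],[-0.195,-0.131,-0.03],[-0.225,-0.151,-0.03],[-0.24,-0.161,-0.03]],"angular":[[0,0,0.01],[0,0,0.03],[0,0,0.05],[0,0,0.07],[0,0,0.09],[0,0,0.11],[0,0,0.11],[0,0,0.11]],"jaw":[0.5,0.5,0.5,0.5,0.5,0.5,0.5,0.5]}'
python3 - <<'E'
from h import *
w=cam('wrist','w16');cam('wrist');print(monitor.sense()['ee_pos'],togo([.4403,-.0662,.09]).round(4))
w=cam('wrist','w16')
for k in('orange','yellow','blue'): print(k,blobs(w,*HSV[k]))
for n,X in [('orange',(.4398,-.0662,.056)),('yellow',(.4419,-.0898,.056))]: print('pred',n,np.round(proj(w,X),1))
E
```

```text
time_s: 44.35
ee_pos: [0.4836, 0.0525, 0.177]
tool_rot: [0.001, 0.657, 0.754, 0.0]
force: [0.6, 0.2, -0.4]
opening: 0.0426
grasp_force: 0.0
[0.48405615 0.05292553 0.1770352 ] [-0.112  -0.0596  0.0871]
orange []
yellow []
blue [((161, 129, 63, 190, 2634), array([198.1, 200.7])), ((333, 187, 12, 87, 214), array([338.6, 227.6])), ((365, 187, 17, 109, 219), array([372.7, 237.4]))]
pred orange [193.1 297.8]
pred yellow [193.4 317.3]
```

```bash
python3 -m handwheel '{"offset":[[-0.01,-0.005,0.005],[-0.03,-0.015,0.02],[-0.055,-0.03,0.04],[-0.08,-0.043,0.058],[-0.1,-0.053,0.073],[-0.11,-0.058,0.082],[-0.112,-0.0595,0.086],[-0.112,-0.0595,0.087]],"angular":[[0,0,0],[0,0,0],[0,0,0],[0,0,0],[0,0,0],[0,0,0],[0,0,0],[0,0,0]],"jaw":[0.5,0.5,0.5,0.5,0.5,0.5,0.5,0.5]}'
python3 - <<'E'
from h import *
cam('wrist');cam('wrist')
w=cam('wrist','w17');s=monitor.sense();print(s['ee_pos'],togo([.4403,-.0662,.0515]).round(4))
for k in('orange','yellow'): print(k,blobs(w,*HSV[k]))
for n,X in [('orange',(.4398,-.0662,.056)),('yellow',(.4419,-.0898,.056))]: print('pred',n,np.round(proj(w,X),1))
E
```

```text
time_s: 45.3
ee_pos: [0.441, -0.064, 0.0892]
tool_rot: [-0.0, 0.656, 0.755, 0.0]
force: [0.6, -0.7, 0.8]
opening: 0.043
grasp_force: 0.0
[ 0.44153597 -0.06377635  0.08992582] [-0.0022 -0.0016  0.0384]
orange [((242, 217, 22, 31, 541), array([252.6, 231.7]))]
yellow [((241, 249, 21, 32, 541), array([250.9, 264.7]))]
pred orange [248.8 237.9]
pred yellow [247.1 271.3]
```

```bash
python3 -m handwheel '{"offset":[[-0.001,0.0004,0.004],[-0.002,0.0008,0.012],[-0.002,0.0008,0.022],[-0.002,0.0008,0.03],[-0.002,0.0008,0.036],[-0.002,0.0008,0.0385],[-0.002,0.0008,0.0385],[-0.002,0.0008,0.0385]],"angular":[[0,0,0],[0,0,0],[0,0,0],[0,0,0],[0,0,0],[0,0,0],[0,0,0],[0,0,0]],"jaw":[0.55,0.55,0.55,0.55,0.55,0.55,0.55,0.55]}' 30
python3 -m handwheel '{"offset":[[0,0,0],[0,0,0],[0,0,0],[0,0,0],[0,0,0],[0,0,0],[0,0,0],[0,0,0]],"angular":[[0,0,0],[0,0,0],[0,0,0],[0,0,0],[0,0,0],[0,0,0],[0,0,0],[0,0,0]],"jaw":[0.7,0.8,0.9,1,1,1,1,1]}' 30
python3 -m handwheel '{"offset":[[0,0,-0.004],[0,0,-0.012],[0,0,-0.024],[0,0,-0.04],[0,0,-0.058],[0,0,-0.074],[0,0,-0.085],[0,0,-0.09]],"angular":[[0,0,0],[0,0,0],[0,0,0],[0,0,0],[0,0,0],[0,0,0],[0,0,0],[0,0,0]],"jaw":[1,1,1,1,1,1,1,1]}' 30
python3 - <<'E'
from h import *
cam('wrist');print(togo([.5864,.2991,.142]).round(4))
E
```

```text
time_s: 46.25
ee_pos: [0.4421, -0.0663, 0.051]
tool_rot: [0.0, 0.656, 0.754, 0.0]
force: [0.4, -0.5, 0.3]
opening: 0.038
grasp_force: 0.0
time_s: 47.05
ee_pos: [0.4418, -0.0664, 0.051]
tool_rot: [-0.0, 0.656, 0.754, -0.0]
force: [-5.3, -0.7, 6.2]
opening: 0.0123
grasp_force: 29.3
time_s: 47.85
ee_pos: [0.4427, -0.0665, 0.1425]
tool_rot: [0.001, 0.656, 0.755, 0.0]
force: [-0.2, -0.2, -1.6]
opening: 0.0125
grasp_force: 29.3
[0.3422 0.193  0.0005]
```

```bash
python3 -m handwheel '{"offset":[[0.01,0.005,0],[0.03,0.016,0],[0.06,0.033,0],[0.095,0.052,0],[0.13,0.072,0],[0.165,0.091,0],[0.195,0.108,0],[0.212,0.117,0]],"angular":[[0,0,0],[0,0,0],[0,0,0],[0,0,0],[0,0,-0.02],[0,0,-0.05],[0,0,-0.08],[0,0,-0.11]],"jaw":[1,1,1,1,1,1,1,1]}'
python3 - <<'E'
from h import *
cam('wrist');cam('wrist');print(togo([.5875,.2946,.05]).round(4))
E
```

```text
time_s: 48.7
ee_pos: [0.5282, 0.1632, 0.1394]
tool_rot: [-0.001, 0.613, 0.79, -0.0]
force: [-0.4, -0.4, -0.1]
opening: 0.0127
grasp_force: 29.3
[0.1127 0.0907 0.0893]
```

```bash
python3 -m handwheel '{"offset":[[0.01,0.008,0],[0.03,0.024,0],[0.055,0.044,0.01],[0.08,0.064,0.025],[0.1,0.08,0.045],[0.11,0.089,0.065],[0.1125,0.0907,0.08],[0.1125,0.0907,0.089]],"angular":[[0,0,0],[0,0,0],[0,0,0],[0,0,0],[0,0,0],[0,0,0],[0,0,0],[0,0,0]],"jaw":[1,1,1,1,1,1,1,1]}'
python3 - <<'E'
from h import *
cam('wrist');cam('wrist');cam('wrist');s=monitor.sense();print(s['ee_pos'],togo([.5875,.2946,.0312]).round(4))
E
```

```text
time_s: 49.6
ee_pos: [0.5877, 0.2909, 0.0498]
tool_rot: [-0.001, 0.614, 0.789, -0.001]
force: [-0.9, -0.4, -0.1]
opening: 0.0125
grasp_force: 29.4
[0.58826965 0.29038845 0.05161086] [0.0043 0.0003 0.0204]
```

```bash
python3 -m handwheel '{"offset":[[0.002,0,0.003],[0.004,0,0.007],[0.004,0,0.012],[0.004,0,0.016],[0.004,0,0.0185],[0.004,0,0.0195],[0.004,0,0.02],[0.004,0,0.0202]],"angular":[[0,0,0],[0,0,0],[0,0,0],[0,0,0],[0,0,0],[0,0,0],[0,0,0],[0,0,0]],"jaw":[1,1,1,1,1,1,1,1]}'
python3 - <<'E'
from h import *
cam('wrist');cam('wrist');s=monitor.sense();print(s['ee_pos'],s['force'].round(1))
E
```

```text
time_s: 50.55
ee_pos: [0.5878, 0.2952, 0.0317]
tool_rot: [0.0, 0.614, 0.789, 0.0]
force: [0.4, 0.7, 0.8]
opening: 0.0121
grasp_force: 29.4
[0.58781272 0.2951722  0.03170817] [1.5 0.5 0.4]
```

```bash
python3 -m handwheel '{"offset":[[0,0,0.0006],[0,0,0.0006],[0,0,0.0006],[0,0,0.0006],[0,0,-0.006],[0,0,-0.03],[0,0,-0.07],[0,0,-0.115]],"angular":[[0,0,0],[0,0,0],[0,0,0],[0,0,0],[0,0,0],[0,0,0],[0,0,0],[0,0,0]],"jaw":[0.9,0.7,0.6,0.55,0.55,0.55,0.55,0.55]}' 30
python3 -m handwheel '{"offset":[[-0.012,-0.008,-0.01],[-0.04,-0.027,-0.02],[-0.08,-0.053,-0.03],[-0.12,-0.08,-0.03],[-0.16,-0.107,-0.03],[-0.195,-0.131,-0.03],[-0.225,-0.151,-0.03],[-0.24,-0.161,-0.03]],"angular":[[0,0,0.01],[0,0,0.03],[0,0,0.05],[0,0,0.07],[0,0,0.09],[0,0,0.11],[0,0,0.11],[0,0,0.11]],"jaw":[0.5,0.5,0.5,0.5,0.5,0.5,0.5,0.5]}'
python3 - <<'E'
from h import *
cam('wrist');cam('wrist');print(monitor.sense()['ee_pos'],togo([.444,-.0895,.09]).round(4))
E
```

```text
time_s: 51.45
ee_pos: [0.5867, 0.2949, 0.1471]
tool_rot: [-0.001, 0.614, 0.789, -0.001]
force: [0.9, 0.5, -1.0]
opening: 0.0386
grasp_force: 0.0
time_s: 52.25
ee_pos: [0.4901, 0.0206, 0.1774]
tool_rot: [0.001, 0.657, 0.754, 0.0]
force: [-0.1, -0.4, -0.4]
opening: 0.043
grasp_force: 0.0
[0.49050378 0.02097131 0.17738291] [-0.1031 -0.0611  0.0874]
```

```bash
python3 -m handwheel '{"offset":[[-0.01,-0.005,0.005],[-0.03,-0.018,0.02],[-0.055,-0.032,0.04],[-0.078,-0.046,0.058],[-0.095,-0.056,0.073],[-0.102,-0.06,0.082],[-0.103,-0.061,0.086],[-0.103,-0.061,0.087]],"angular":[[0,0,0],[0,0,0],[0,0,0],[0,0,0],[0,0,0],[0,0,0],[0,0,0],[0,0,0]],"jaw":[0.5,0.5,0.5,0.5,0.5,0.5,0.5,0.5]}'
python3 - <<'E'
from h import *
cam('wrist');cam('wrist')
w=cam('wrist','w18');s=monitor.sense();print(s['ee_pos'],togo([.444,-.0895,.051]).round(4))
print(blobs(w,*HSV['yellow']),np.round(proj(w,(.444,-.0895,.056)),1))
E
```

```text
time_s: 53.15
ee_pos: [0.4448, -0.087, 0.0895]
tool_rot: [-0.0, 0.656, 0.755, 0.0]
force: [0.0, 0.2, -0.0]
opening: 0.0427
grasp_force: 0.0
[ 0.4452839  -0.08699327  0.09022821] [-0.0023 -0.0017  0.0392]
[((240, 217, 23, 31, 540), array([250.7, 232.2]))] [249.4 237.9]
```

```bash
python3 -m handwheel '{"offset":[[-0.001,-0.0005,0.004],[-0.002,-0.0005,0.012],[-0.002,-0.0005,0.022],[-0.002,-0.0005,0.03],[-0.002,-0.0005,0.036],[-0.002,-0.0005,0.039],[-0.002,-0.0005,0.039],[-0.002,-0.0005,0.039]],"angular":[[0,0,0],[0,0,0],[0,0,0],[0,0,0],[0,0,0],[0,0,0],[0,0,0],[0,0,0]],"jaw":[0.55,0.55,0.55,0.55,0.55,0.55,0.55,0.55]}' 30
python3 -m handwheel '{"offset":[[0,0,0],[0,0,0],[0,0,0],[0,0,0],[0,0,0],[0,0,0],[0,0,0],[0,0,0]],"angular":[[0,0,0],[0,0,0],[0,0,0],[0,0,0],[0,0,0],[0,0,0],[0,0,0],[0,0,0]],"jaw":[0.7,0.8,0.9,1,1,1,1,1]}' 30
python3 -m handwheel '{"offset":[[0,0,-0.004],[0,0,-0.012],[0,0,-0.024],[0,0,-0.04],[0,0,-0.058],[0,0,-0.074],[0,0,-0.085],[0,0,-0.09]],"angular":[[0,0,0],[0,0,0],[0,0,0],[0,0,0],[0,0,0],[0,0,0],[0,0,0],[0,0,0]],"jaw":[1,1,1,1,1,1,1,1]}' 30
python3 -m handwheel '{"offset":[[0.01,0.005,0],[0.03,0.016,0],[0.06,0.033,0],[0.095,0.052,0],[0.13,0.072,0],[0.165,0.091,0],[0.195,0.108,0],[0.212,0.117,0]],"angular":[[0,0,0],[0,0,0],[0,0,0],[0,0,0],[0,0,-0.02],[0,0,-0.05],[0,0,-0.08],[0,0,-0.11]],"jaw":[1,1,1,1,1,1,1,1]}'
python3 - <<'E'
from h import *
cam('wrist');cam('wrist');print(togo([.5947,.2661,.05]).round(4))
E
```

```text
time_s: 54.1
ee_pos: [0.4446, -0.0897, 0.0508]
tool_rot: [0.0, 0.656, 0.754, 0.0]
force: [0.3, -0.5, -0.0]
opening: 0.0381
grasp_force: 0.0
time_s: 54.9
ee_pos: [0.4447, -0.0898, 0.051]
tool_rot: [0.0, 0.656, 0.755, 0.0]
force: [-0.4, 0.3, 4.8]
opening: 0.0127
grasp_force: 29.4
time_s: 55.7
ee_pos: [0.445, -0.0899, 0.1422]
tool_rot: [0.001, 0.656, 0.755, 0.0]
force: [0.0, -0.0, -0.0]
opening: 0.0123
grasp_force: 29.2
time_s: 56.5
ee_pos: [0.5306, 0.1398, 0.1393]
tool_rot: [-0.001, 0.613, 0.79, -0.0]
force: [0.2, -0.7, 0.4]
opening: 0.0125
grasp_force: 29.3
[0.1065 0.094  0.0892]
```

```bash
python3 -m handwheel '{"offset":[[0.01,0.008,0],[0.03,0.025,0],[0.055,0.046,0.01],[0.08,0.067,0.025],[0.1,0.084,0.045],[0.109,0.092,0.065],[0.1105,0.094,0.08],[0.1105,0.094,0.089]],"angular":[[0,0,0],[0,0,0],[0,0,0],[0,0,0],[0,0,0],[0,0,0],[0,0,0],[0,0,0]],"jaw":[1,1,1,1,1,1,1,1]}'
python3 - <<'E'
from h import *
cam('wrist');cam('wrist');cam('wrist');s=monitor.sense();print(s['ee_pos'],togo([.5947,.2661,.0312]).round(4))
E
```

```text
time_s: 57.4
ee_pos: [0.5939, 0.2664, 0.0496]
tool_rot: [-0.001, 0.614, 0.789, -0.001]
force: [-0.6, 0.8, -0.4]
opening: 0.0129
grasp_force: 29.3
[0.59441897 0.26593908 0.05141545] [0.0001 0.0003 0.0202]
```

```bash
python3 -m handwheel '{"offset":[[0,0,0.003],[0,0,0.007],[0,0,0.012],[0,0,0.016],[0,0,0.0185],[0,0,0.0195],[0,0,0.02],[0,0,0.0202]],"angular":[[0,0,0],[0,0,0],[0,0,0],[0,0,0],[0,0,0],[0,0,0],[0,0,0],[0,0,0]],"jaw":[1,1,1,1,1,1,1,1]}'
python3 -m handwheel '{"offset":[[0,0,0.0005],[0,0,0.0005],[0,0,0.0005],[0,0,0.0005],[0,0,-0.006],[0,0,-0.03],[0,0,-0.07],[0,0,-0.115]],"angular":[[0,0,0],[0,0,0],[0,0,0],[0,0,0],[0,0,0],[0,0,0],[0,0,0],[0,0,0]],"jaw":[0.9,0.7,0.6,0.55,0.55,0.55,0.55,0.55]}' 30
python3 -m handwheel '{"offset":[[-0.01,-0.005,-0.01],[-0.03,-0.015,-0.03],[-0.055,-0.03,-0.05],[-0.08,-0.042,-0.07],[-0.1,-0.055,-0.08],[-0.115,-0.062,-0.08],[-0.12,-0.065,-0.08],[-0.12,-0.065,-0.08]],"angular":[[0,0,0],[0,0,0],[0,0,0],[0,0,0],[0,0,0],[0,0,0],[0,0,0],[0,0,0]],"jaw":[0.5,0.3,0.2,0.2,0.2,0.2,0.2,0.2]}'
python3 - <<'E'
from h import *
cam('wrist');cam('wrist');w=cam('wrist','w19');a=cam('side','side19');s=cam('scene','scene19');print(monitor.sense()['ee_pos'])
c=np.array([.5672,.3014]);x=np.array([.969,.2467]);y=np.array([-.2467,.969])
for k in('green','orange','yellow'):
    for b,cc in blobs(w,*HSV[k]):
        if b[4]>80:
            X=onz(w,b[0]+b[2]/2,b[1]+b[3]-b[2]/2,.036)[:2]-c;print(k,b,(1000*np.array([X@x,X@y])).round(1))
for yy in(.045,.0174,-.0116,-.041): P=c+.018*x+yy*y;print('pred top',np.round(proj(w,[*P,.036]),1))
print(blobs(w,*HSV['blue']))
E
```

```text
time_s: 58.35
ee_pos: [0.5949, 0.2668, 0.0314]
tool_rot: [0.0, 0.614, 0.789, 0.0]
force: [-0.9, -0.6, 0.2]
opening: 0.0126
grasp_force: 29.3
time_s: 59.15
ee_pos: [0.5939, 0.2666, 0.1469]
tool_rot: [-0.001, 0.614, 0.789, -0.001]
force: [0.4, 0.3, -0.5]
opening: 0.0384
grasp_force: 0.0
time_s: 59.95
ee_pos: [0.5611, 0.1341, 0.2255]
tool_rot: [-0.0, 0.614, 0.789, -0.0]
force: [-0.1, 0.3, 0.6]
opening: 0.0685
grasp_force: 0.0
[0.56126404 0.13524772 0.22578187]
orange (314, 11, 18, 20, 239) [ 19.7 -12.4]
yellow (313, 46, 16, 17, 202) [ 19.8 -40.9]
pred top [326.  -51.7]
pred top [323.6 -15. ]
pred top [321.3  21. ]
pred top [319.1  55.1]
[((490, 127, 22, 46, 212), array([502., 151.])), ((98, 169, 50, 137, 1904), array([128.5, 218.3])), ((455, 205, 57, 46, 274), array([476.5, 230.4])), ((233, 231, 14, 118, 151), array([239.4, 289.5])), ((258, 235, 19, 118, 155), array([266.6, 296.4])), ((434, 274, 78, 95, 440), array([466.5, 319.4]))]
```

```bash
cat >> h.py <<'E'
def stripes(c,z,rmin=40):
    m=cv2.inRange(cv2.cvtColor(c['img'],cv2.COLOR_RGB2HSV),*HSV['blue']);n,l,s,k=cv2.connectedComponentsWithStats(m);out=[]
    for i in range(1,n):
        if s[i,3]<rmin or s[i,4]>1200: continue
        v,u=np.where(l==i);t=u[v==v.min()].mean(),v.min();b=u[v==v.max()].mean(),v.max()
        P=[onz(c,*t,z),onz(c,*b,z)];d=P[1]-P[0]
        out.append((np.round(P[0][:2],4),np.round(P[1][:2],4),round(float(np.linalg.norm(d)),4),round(float(np.degrees(np.arctan2(d[1],d[0]))),2)))
    return out
E
python3 - <<'E'
from h import *
for n in('w12','w19'):
    print(n);[print(x) for x in stripes(load(n),.027)]
print(monitor.sense()['ee_pos'],togo([.599,-.028,.15]))
E
```

```text
w12
(array([0.573, 0.061]), array([ 0.5954, -0.1057]), 0.1682, -82.32)
(array([0.6085, 0.0657]), array([ 0.634 , -0.1226]), 0.19, -82.28)
w19
(array([0.8178, 0.2502]), array([0.8225, 0.2002]), 0.0503, -84.7)
(array([0.8221, 0.1592]), array([0.8915, 0.1163]), 0.0816, -31.71)
(array([0.571 , 0.0605]), array([ 0.596 , -0.1173]), 0.1796, -82.0)
(array([0.6077, 0.0643]), array([ 0.6315, -0.1155]), 0.1815, -82.46)
(array([0.8246, 0.0638]), array([ 0.9843, -0.0523]), 0.1974, -36.02)
[0.56126404 0.13524772 0.22578187] [-0.1675264  -0.00376226  0.07574605]
```

```bash
python3 - <<'E'
from h import *
print(togo([.444,-.0085,.201]).round(4))
E
python3 -m handwheel '{"offset":[[-0.008,-0.01,0.003],[-0.025,-0.033,0.01],[-0.045,-0.06,0.016],[-0.066,-0.09,0.022],[-0.085,-0.117,0.025],[-0.1,-0.138,0.025],[-0.108,-0.148,0.025],[-0.111,-0.149,0.025]],"angular":[[0,0,0.01],[0,0,0.03],[0,0,0.05],[0,0,0.07],[0,0,0.09],[0,0,0.11],[0,0,0.115],[0,0,0.115]],"jaw":[0.15,0.15,0.15,0.15,0.15,0.15,0.15,0.15]}'
cat >> h.py <<'E'
def casefit(c,z=.034):
    m=cv2.inRange(cv2.cvtColor(c['img'],cv2.COLOR_RGB2HSV),*HSV['blue']);n,l,s,k=cv2.connectedComponentsWithStats(m)
    i=1+int(np.argmax(s[1:,4]));x0,y0,w,h,_=s[i];L=[];Rr=[];T=[]
    for v in range(y0+12,y0+h-25,4):
        u=np.where(l[v]==i)[0]; L.append(st(onz(c,u.min(),v,z)));Rr.append(st(onz(c,u.max(),v,z)))
    for u in range(x0+8,x0+w-20,3):
        v=np.where(l[:,u]==i)[0]; T.append(st(onz(c,u,v.min(),z)))
    L,Rr,T=map(np.array,(L,Rr,T))
    f=lambda A:np.polyfit(A[:,0],A[:,1],1)
    return 'L y(0),slope',f(L)[::-1].round(3),'R',f(Rr)[::-1].round(3),'end x',np.median(T[:,0])
E
python3 - <<'E'
from h import *
cam('wrist');cam('wrist');w=cam('wrist','w20');print(monitor.sense()['ee_pos'])
for n in('w12','w20'): print(n,casefit(load(n)),stripes(load(n),.027),blobs(load(n),*HSV['red']))
E
```

```text
[-0.1103 -0.1492  0.0249]
time_s: 61.0
ee_pos: [0.4442, -0.0102, 0.2016]
tool_rot: [0.0, 0.658, 0.753, 0.0]
force: [0.4, 0.2, -0.2]
opening: 0.0728
grasp_force: 0.0
[ 0.44498373 -0.00939464  0.20147162]
w12 ('L y(0),slope', array([-2.0811e+01, -1.0000e-02]), 'R', array([ 2.4686e+01, -1.4000e-02]), 'end x', np.float64(-104.1)) [(array([0.573, 0.061]), array([ 0.5954, -0.1057]), 0.1682, -82.32), (array([0.6085, 0.0657]), array([ 0.634 , -0.1226]), 0.19, -82.28)] [((233, 264, 18, 10, 125), array([240.5, 267.7])), ((252, 281, 10, 26, 187), array([256.2, 294. ]))]
w20 ('L y(0),slope', array([-1.9579e+01,  5.0000e-03]), 'R', array([2.5882e+01, 3.0000e-03]), 'end x', np.float64(-103.3)) [(array([0.5727, 0.0611]), array([ 0.595 , -0.1055]), 0.1681, -82.37), (array([0.6088, 0.0658]), array([ 0.6342, -0.1223]), 0.1899, -82.31)] [((235, 263, 18, 11, 124), array([243.9, 266.9])), ((251, 280, 11, 26, 179), array([256.1, 293. ]))]
```

```bash
python3 -m handwheel '{"offset":[[-0.004,0.01,0.005],[-0.012,0.035,0.015],[-0.02,0.065,0.035],[-0.029,0.1,0.06],[-0.036,0.13,0.085],[-0.039,0.147,0.105],[-0.04,0.152,0.115],[-0.04,0.152,0.115]],"angular":[[0,0,0],[0,0,0],[0,0,0],[0,0,0],[0,0,0],[0,0,0],[0,0,0],[0,0,0]],"jaw":[0.15,0.15,0.15,0.15,0.15,0.15,0.15,0.15]}'
python3 - <<'E'
from h import *
cam('wrist');cam('wrist');cam('wrist');w=cam('wrist','w21');print(monitor.sense()['ee_pos'],togo([.6005,-.0287,.0197]).round(4))
[print(x) for x in stripes(w,.027)]
E
```

```text
time_s: 61.95
ee_pos: [0.5996, -0.028, 0.0842]
tool_rot: [-0.002, 0.658, 0.753, -0.001]
force: [-1.1, -0.1, -0.5]
opening: 0.0727
grasp_force: 0.0
[ 0.6005638  -0.02900604  0.08795212] [ 0.0004 -0.0001  0.0683]
(array([0.5709, 0.062 ]), array([ 0.5965, -0.1279]), 0.1916, -82.34)
(array([0.6073, 0.0669]), array([ 0.6329, -0.123 ]), 0.1916, -82.3)
```

```bash
python3 -m handwheel '{"offset":[[0,0,0.006],[0,0,0.018],[0,0,0.032],[0,0,0.046],[0,0,0.057],[0,0,0.064],[0,0,0.067],[0,0,0.068]],"angular":[[0,0,0],[0,0,0],[0,0,0],[0,0,0],[0,0,0],[0,0,0],[0,0,0],[0,0,0]],"jaw":[0.2,0.2,0.2,0.2,0.2,0.2,0.2,0.2]}' 25
python3 -m handwheel '{"offset":[[0,0,0],[0,0,0],[0,0,0],[0,0,0],[0,0,0],[0,0,0],[0,0,0],[0,0,0]],"angular":[[0,0,0],[0,0,0],[0,0,0],[0,0,0],[0,0,0],[0,0,0],[0,0,0],[0,0,0]],"jaw":[0.3,0.4,0.5,0.6,0.7,0.7,0.7,0.7]}' 25
python3 -m handwheel '{"offset":[[0,0,-0.004],[0,0,-0.012],[0,0,-0.026],[0,0,-0.044],[0,0,-0.064],[0,0,-0.082],[0,0,-0.096],[0,0,-0.1]],"angular":[[0,0,0],[0,0,0],[0,0,0],[0,0,0],[0,0,0],[0,0,0],[0,0,0],[0,0,0]],"jaw":[0.7,0.7,0.7,0.7,0.7,0.7,0.7,0.7]}' 25
python3 - <<'E'
from h import *
cam('wrist');cam('wrist');s=monitor.sense();R=rot(s['tool_rot']);print(s['ee_pos'],np.degrees(np.arctan2(R[1,1],R[0,1])),togo([.4321,-.0068,.105]).round(4))
E
```

```text
time_s: 62.95
ee_pos: [0.6002, -0.0291, 0.0181]
tool_rot: [-0.0, 0.658, 0.753, -0.0]
force: [-0.2, -1.1, 0.1]
opening: 0.0684
grasp_force: 0.0
time_s: 63.75
ee_pos: [0.6008, -0.0293, 0.0191]
tool_rot: [0.001, 0.658, 0.753, 0.0]
force: [-0.1, 0.3, 5.5]
opening: 0.0433
grasp_force: 27.0
time_s: 64.55
ee_pos: [0.6014, -0.0294, 0.1209]
tool_rot: [0.001, 0.658, 0.753, 0.001]
force: [0.2, 0.4, -0.4]
opening: 0.0436
grasp_force: 26.3
[ 0.60069563 -0.02925385  0.11909371] 7.677167609774258 [ 0.0448 -0.1641  0.0139]
```

```bash
python3 -m handwheel '{"offset":[[0.001,-0.006,0],[0.005,-0.022,0],[0.012,-0.05,0],[0.022,-0.084,0],[0.031,-0.118,0],[0.039,-0.146,0.004],[0.044,-0.16,0.01],[0.045,-0.164,0.014]],"angular":[[0,0,-0.009],[0,0,-0.009],[0,0,-0.009],[0,0,-0.009],[0,0,-0.009],[0,0,-0.009],[0,0,-0.009],[0,0,-0.009]],"jaw":[0.7,0.7,0.7,0.7,0.7,0.7,0.7,0.7]}'
python3 - <<'E'
from h import *
for i in range(4): cam('wrist')
s=monitor.sense();R=rot(s['tool_rot']);print(s['ee_pos'],np.degrees(np.arctan2(R[1,1],R[0,1])),togo([.4321,-.0068,.058]).round(4))
w=cam('wrist','w22');print(casefit(w))
E
```

```text
time_s: 65.45
ee_pos: [0.4298, -0.0059, 0.103]
tool_rot: [-0.001, 0.655, 0.756, -0.0]
force: [0.3, 1.2, -1.7]
opening: 0.0434
grasp_force: 26.3
[ 0.43219128 -0.00664318  0.10425725] 8.191469087900327 [-0.0001 -0.0001  0.0463]Traceback (most recent call last):
  File "<stdin>", line 4, in <module>
  File "h.py", line 54, in casefit
    return 'L y(0),slope',f(L)[::-1].round(3),'R',f(Rr)[::-1].round(3),'end x',np.median(T[:,0])
                                                                                         ~^^^^^
IndexError: too many indices for array: array is 1-dimensional, but 2 were indexed
```

```bash
python3 -m handwheel '{"offset":[[0,0,0.004],[0,0,0.012],[0,0,0.022],[0,0,0.032],[0,0,0.039],[0,0,0.043],[0,0,0.0455],[0,0,0.046]],"angular":[[0,0,0],[0,0,0],[0,0,0],[0,0,0],[0,0,0],[0,0,0],[0,0,0],[0,0,0]],"jaw":[0.7,0.7,0.7,0.7,0.7,0.7,0.7,0.7]}'
python3 -m handwheel '{"offset":[[0,0,0.001],[0,0,0.002],[0,0,0.003],[0,0,0.004],[0,0,0.0045],[0,0,0.0045],[0,0,0.0045],[0,0,0.0045]],"angular":[[0,0,0],[0,0,0],[0,0,0],[0,0,0],[0,0,0],[0,0,0],[0,0,0],[0,0,0]],"jaw":[0.7,0.7,0.7,0.7,0.7,0.7,0.7,0.7]}'
```

```text
time_s: 66.5
ee_pos: [0.4317, -0.0065, 0.0582]
tool_rot: [-0.0, 0.655, 0.756, -0.0]
force: [0.2, 0.0, -1.7]
opening: 0.0433
grasp_force: 26.3
time_s: 67.3
ee_pos: [0.4318, -0.0065, 0.0539]
tool_rot: [0.0, 0.655, 0.756, -0.0]
force: [0.2, -0.6, -0.9]
opening: 0.0435
grasp_force: 26.3
```

```bash
python3 -m handwheel '{"offset":[[0,0,0.0006],[0,0,0.001],[0,0,0.001],[0,0,0.001],[0,0,0.001],[0,0,0.001],[0,0,0.001],[0,0,0.001]],"angular":[[0,0,0],[0,0,0],[0,0,0],[0,0,0],[0,0,0],[0,0,0],[0,0,0],[0,0,0]],"jaw":[0.7,0.7,0.7,0.5,0.35,0.2,0.2,0.2]}'
python3 -m handwheel '{"offset":[[0,0,0],[0,0,-0.005],[0,0,-0.02],[0,0,-0.05],[0,0,-0.085],[0,0,-0.12],[0,0,-0.14],[0,0,-0.148]],"angular":[[0,0,0],[0,0,0],[0,0,0],[0,0,0],[0,0,0],[0,0,0],[0,0,0],[0,0,0]],"jaw":[0.2,0.15,0.15,0.15,0.15,0.15,0.15,0.15]}'
python3 - <<'E'
from h import *
for i in range(4): cam('wrist')
w=cam('wrist','w23');s=monitor.sense();print(s['ee_pos'])
for x in stripes(w,.061): print(x,st([*x[0],0]),st([*x[1],0]))
print(blobs(w,*HSV['red']))
v=load('w12');print([st(onz(v,256.2,294,.05))])
P=O0+.149*E0+.04*F0
# post now: red blob tall
for b,c in blobs(w,*HSV['red']): print(b,'bottom as top disc',onz(w,b[0]+b[2]/2,b[1]+b[3]-b[2]/2,.062).round(4))
for a in(1.3,1.35,1.4):
    th=np.radians(-131-0)+.04-a; print(a,(P+.028*np.array([np.cos(th),np.sin(th),0])).round(4))
print(togo([.4645,-.138,.12]).round(4))
E
```

```text
time_s: 68.1
ee_pos: [0.4318, -0.0065, 0.0528]
tool_rot: [0.0, 0.655, 0.756, -0.0]
force: [0.5, 0.1, -0.5]
opening: 0.0685
grasp_force: 0.0
time_s: 68.9
ee_pos: [0.4327, -0.0068, 0.2035]
tool_rot: [0.002, 0.655, 0.756, 0.001]
force: [-0.1, -0.7, 0.2]
opening: 0.0723
grasp_force: 0.0
[ 0.43120204 -0.00627062  0.19946467]
(array([0.4022, 0.0842]), array([ 0.429 , -0.1047]), 0.1909, -81.93) [-95.  -13.9] [ 95.7 -13.6]
(array([0.4379, 0.0894]), array([ 0.4653, -0.0995]), 0.1908, -81.75) [-95.2  22.2] [95.6 23. ]
[((262, 285, 11, 26, 176), array([267. , 298.5]))]
[array([132.7,  18.1])]
(262, 285, 11, 26, 176) bottom as top disc [ 0.4659 -0.1371  0.062 ]
1.3 [ 0.4638 -0.1389  0.    ]
1.35 [ 0.4644 -0.1377  0.    ]
1.4 [ 0.465  -0.1364  0.    ]
[-0.1352  0.0143  0.0793]
```

```bash
python3 -m handwheel '{"offset":[[-0.008,0.001,0],[-0.025,0.003,0],[-0.05,0.006,0.01],[-0.078,0.009,0.025],[-0.103,0.012,0.045],[-0.122,0.014,0.065],[-0.132,0.0147,0.077],[-0.135,0.0147,0.08]],"angular":[[0,0,0],[0,0,0],[0,0,0],[0,0,0],[0,0,0],[0,0,0],[0,0,0],[0,0,0]],"jaw":[0.4,0.5,0.5,0.5,0.5,0.5,0.5,0.5]}' 50
python3 - <<'E'
from h import *
for i in range(4): cam('wrist')
w=cam('wrist','w24');print(monitor.sense()['ee_pos'])
for b,c in blobs(w,*HSV['red']): print(b,c,onz(w,b[0]+b[2]/2,b[1]+b[3]-b[2]/2,.062).round(4))
print(togo([.4652,-.1371,.053]).round(4))
E
```

```text
time_s: 69.95
ee_pos: [0.4645, -0.1383, 0.1188]
tool_rot: [-0.002, 0.655, 0.755, -0.0]
force: [-0.2, 0.3, 0.3]
opening: 0.0427
grasp_force: 0.0
[ 0.46594192 -0.1375588   0.12188686]
(222, 176, 27, 17, 277) [234.9 182.7] [ 0.4509 -0.1115  0.062 ]
(245, 197, 15, 29, 339) [252.2 212.3] [ 0.4661 -0.1378  0.062 ]
(468, 293, 8, 11, 44) [471.8 298.7] [ 0.6408 -0.1801  0.062 ]
(471, 306, 22, 20, 166) [483.8 318. ] [ 0.6533 -0.1922  0.062 ]
[ 0.0006 -0.0007  0.0689]
```

```bash
python3 -m handwheel '{"offset":[[0,0,0.006],[0,0,0.018],[0,0,0.032],[0,0,0.046],[0,0,0.057],[0,0,0.064],[0,0,0.067],[0,0,0.068]],"angular":[[0,0,0],[0,0,0],[0,0,0],[0,0,0],[0,0,0],[0,0,0],[0,0,0],[0,0,0]],"jaw":[0.5,0.5,0.5,0.5,0.5,0.5,0.5,0.5]}' 50
python3 -m handwheel '{"offset":[[0,0,0],[0,0,0],[0,0,0],[0,0,0],[0,0,0],[0,0,0],[0,0,0],[0,0,0]],"angular":[[0,0,0],[0,0,0],[0,0,0],[0,0,0],[0,0,0],[0,0,0],[0,0,0],[0,0,0]],"jaw":[0.6,0.8,1,1,1,1,1,1]}' 50
python3 -m handwheel '{"offset":[[-0.0019,-0.0014,0],[-0.004,-0.0027,0],[-0.0061,-0.0037,0],[-0.0083,-0.0046,0],[-0.0106,-0.0053,0],[-0.013,-0.0058,0],[-0.0153,-0.0061,0],[-0.0178,-0.0062,0]],"angular":[[0,0,0],[0,0,0],[0,0,0],[0,0,0],[0,0,0],[0,0,0],[0,0,0],[0,0,0]],"jaw":[1,1,1,1,1,1,1,1]}' 50
python3 -m handwheel '{"offset":[[-0.0023,0.0002,0],[-0.0047,0.0005,0],[-0.007,0.001,0],[-0.0093,0.0017,0],[-0.0115,0.0027,0],[-0.0136,0.0038,0],[-0.0157,0.0051,0],[-0.0157,0.0051,0]],"angular":[[0,0,0],[0,0,0],[0,0,0],[0,0,0],[0,0,0],[0,0,0],[0,0,0],[0,0,0]],"jaw":[1,1,1,1,1,1,1,1]}' 50
```

```text
time_s: 71.0
ee_pos: [0.4655, -0.138, 0.0526]
tool_rot: [-0.0, 0.655, 0.756, -0.0]
force: [0.3, 0.6, 0.7]
opening: 0.0427
grasp_force: 0.0
time_s: 71.8
ee_pos: [0.465, -0.1379, 0.0534]
tool_rot: [-0.0, 0.655, 0.756, -0.0]
force: [-6.1, 2.2, 5.8]
opening: 0.0099
grasp_force: 48.8
time_s: 72.6
ee_pos: [0.4609, -0.1555, 0.0532]
tool_rot: [-0.002, 0.655, 0.756, 0.0]
force: [-8.9, 11.5, 11.7]
opening: 0.0099
grasp_force: 50.3
time_s: 73.4
ee_pos: [0.4659, -0.1734, 0.0533]
tool_rot: [-0.002, 0.655, 0.755, -0.005]
force: [-23.5, -10.4, 13.4]
opening: 0.0096
grasp_force: 50.9
```

```bash
python3 -m handwheel '{"offset":[[0,0,0],[0,0,0],[0,0,0],[0,0,0],[0,0,-0.01],[0,0,-0.03],[0,0,-0.06],[0,0,-0.09]],"angular":[[0,0,0],[0,0,0],[0,0,0],[0,0,0],[0,0,0],[0,0,0],[0,0,0],[0,0,0]],"jaw":[0.9,0.7,0.55,0.5,0.5,0.5,0.5,0.5]}'
python3 -m handwheel '{"offset":[[0.01,0.003,-0.01],[0.03,0.009,-0.03],[0.06,0.018,-0.06],[0.1,0.03,-0.09],[0.14,0.042,-0.11],[0.175,0.053,-0.12],[0.195,0.06,-0.12],[0.2,0.062,-0.12]],"angular":[[0,0,0],[0,0,0],[0,0,0],[0,0,0],[0,0,0],[0,0,0],[0,0,0],[0,0,0]],"jaw":[0.5,0.4,0.2,0,0,0,0,0]}'
python3 - <<'E'
from h import *
for i in range(4): cam('wrist')
w=cam('wrist','w25');a=cam('side','side25');print(monitor.sense()['ee_pos'],monitor.sense()['time_s'])
A=cv2.resize(w['img'],(480,360),interpolation=cv2.INTER_AREA)
B=cv2.resize(a['img'][175:255,190:310],(480,240)[:2],interpolation=cv2.INTER_CUBIC)
C=cv2.resize(a['img'][140:190,210:290],(320,200),interpolation=cv2.INTER_CUBIC)
D=cv2.resize(w['img'][150:350,130:300],(320,376),interpolation=cv2.INTER_CUBIC)
L=np.vstack([A,B]);Rr=np.vstack([C,D,np.zeros((24,320,3),np.uint8)])
cv2.imwrite('pics/fin.png',np.hstack([L,Rr])[:,:,::-1])
E
```

```text
time_s: 74.2
ee_pos: [0.4692, -0.171, 0.1445]
tool_rot: [0.0, 0.655, 0.756, 0.0]
force: [-0.2, -0.7, 0.6]
opening: 0.0426
grasp_force: 0.0
time_s: 75.0
ee_pos: [0.5022, 0.0381, 0.2633]
tool_rot: [0.0, 0.654, 0.757, 0.0]
force: [-0.3, -0.1, -0.1]
opening: 0.0855
grasp_force: 0.0
[0.5019293  0.03461364 0.26260002] 75.3
```

View pics/fin.png

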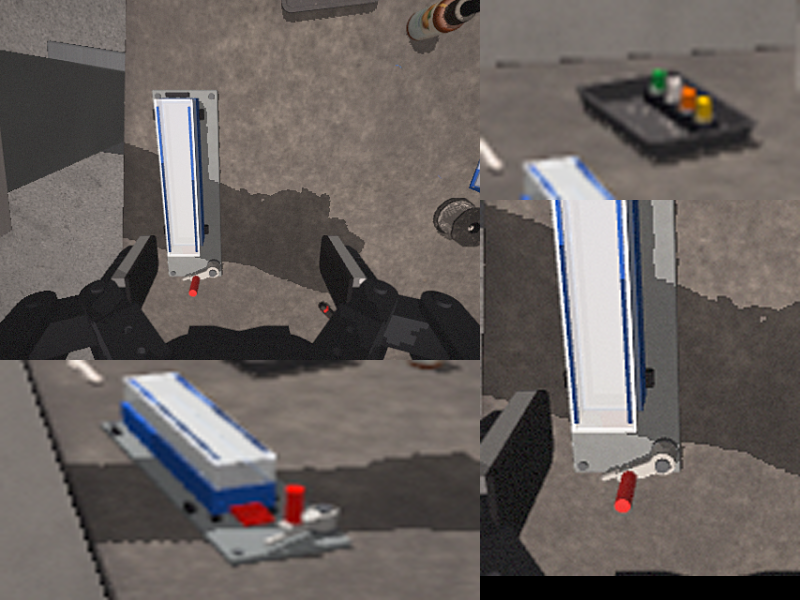

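The final composite shows four encoders upright in the tray, the lid seated level on the nested case, and the clip off the tab. The leaf only points about half-way clear, from pivot (662,465) to tip (608,480), so I swing it further.

```bash
python3 - <<'E'
from h import *
w=load('w25')
for b,c in blobs(w,*HSV['red']):
    X=onz(w,b[0]+b[2]/2,b[1]+b[3]-b[2]/2,.062);print(b,X.round(4),st(X))
print(togo([*X[:2],.12]).round(4))
E
```

```text
(202, 294, 10, 22, 126) [ 0.4678 -0.1649  0.062 ] [160.7  16.4]
[-0.1927 -0.0619  0.1427]
```

```bash
python3 -m handwheel '{"offset":[[-0.01,-0.004,0],[-0.03,-0.012,0.01],[-0.06,-0.022,0.03],[-0.095,-0.035,0.06],[-0.13,-0.048,0.09],[-0.157,-0.058,0.12],[-0.169,-0.0617,0.14],[-0.1706,-0.0617,0.1427]],"angular":[[0,0,0],[0,0,0],[0,0,0],[0,0,0],[0,0,0],[0,0,0],[0,0,0],[0,0,0]],"jaw":[0.5,1,1,1,1,1,1,1]}' 30
python3 - <<'E'
from h import *
for i in range(4): cam('wrist')
s=monitor.sense();print(s['ee_pos'],s['opening'],st(s['ee_pos']),togo([.4648,-.143,.0535]).round(4))
w=cam('wrist','w26')
for b,c in blobs(w,*HSV['red']):
    X=onz(w,b[0]+b[2]/2,b[1]+b[3]-b[2]/2,.062);print(b,st(X))
E
```

```text
time_s: 76.1
ee_pos: [0.4631, -0.1437, 0.1175]
tool_rot: [-0.002, 0.656, 0.755, -0.001]
force: [-0.3, 1.1, 0.0]
opening: 0.0
grasp_force: 0.0
[ 0.46593737 -0.14218534  0.12161141] 0.00018998921884788407 [137.9  17.7] [-0.0006 -0.0013  0.0681]
(222, 169, 27, 19, 473) [106.6   6.7]
(241, 225, 14, 16, 134) [150.   14.8]
(469, 288, 8, 11, 41) [200.  184.8]
(472, 302, 22, 20, 163) [214.5 195.7]
```

```bash
python3 -m handwheel '{"offset":[[0,-0.001,0.006],[0,-0.001,0.018],[0,-0.001,0.032],[0,-0.001,0.046],[0,-0.001,0.057],[0,-0.001,0.064],[0,-0.001,0.067],[0,-0.001,0.067]],"angular":[[0,0,0],[0,0,0],[0,0,0],[0,0,0],[0,0,0],[0,0,0],[0,0,0],[0,0,0]],"jaw":[1,1,1,1,1,1,1,1]}'
python3 -m handwheel '{"offset":[[-0.001,0,0],[-0.003,0,0],[-0.005,0,0],[-0.007,0,0],[-0.009,0,0],[-0.01,0,0],[-0.011,0,0],[-0.011,0,0]],"angular":[[0,0,0],[0,0,0],[0,0,0],[0,0,0],[0,0,0],[0,0,0],[0,0,0],[0,0,0]],"jaw":[1,1,1,1,1,1,1,1]}'
python3 - <<'E'
from h import *
s=monitor.sense();print(st(s['ee_pos']))
E
```

```text
time_s: 77.15
ee_pos: [0.4642, -0.1422, 0.0529]
tool_rot: [-0.0, 0.655, 0.756, -0.0]
force: [1.1, 0.0, -0.8]
opening: 0.0003
grasp_force: 0.0
time_s: 77.95
ee_pos: [0.466, -0.1532, 0.0531]
tool_rot: [-0.0, 0.655, 0.756, 0.0]
force: [0.6, 1.5, -1.1]
opening: -0.0
grasp_force: 0.8
[148.8  16.2]
```

```bash
for i in 1 2; do python3 -m handwheel '{"offset":[[-0.0005,0,0],[-0.001,0,0],[-0.0015,0,0],[-0.002,0,0],[-0.002,0,0],[-0.002,0,0],[-0.002,0,0],[-0.002,0,0]],"angular":[[0,0,0],[0,0,0],[0,0,0],[0,0,0],[0,0,0],[0,0,0],[0,0,0],[0,0,0]],"jaw":[1,1,1,1,1,1,1,1]}' | grep -E "ee_pos|^force"; done
python3 - <<'E'
from h import *
w=cam('wrist','w27')
for b,c in blobs(w,*HSV['red']):
    X=onz(w,b[0]+b[2]/2,b[1]+b[3]-b[2]/2,.062);print(b,st(X))
a=cam('side','side27');b0=load('side0');b7=load('side25')
for n,c in(('start',b0),('s25',b7),('now',a)): print(n,[(b,k) for b,k in blobs(c,*HSV['red'],8) if 150<b[1]<250 and 220<b[0]<330])
E
```

```text
ee_pos: [0.4661, -0.1552, 0.0531]
force: [1.2, 2.4, -1.3]
ee_pos: [0.4665, -0.1572, 0.0532]
force: [0.4, 2.6, -0.0]
(212, 171, 38, 26, 892) [105.6   7.5]
start [((264, 218, 4, 12, 41), array([265.3, 223. ])), ((303, 224, 10, 7, 50), array([307.7, 227.1]))]
s25 [((262, 217, 4, 12, 42), array([263.3, 222.1])), ((248, 224, 10, 6, 48), array([252.5, 226.2]))]
now [((264, 218, 4, 12, 46), array([265.5, 223.5])), ((248, 223, 10, 7, 50), array([252.5, 226.1]))]
```

```bash
python3 -m handwheel '{"offset":[[0.003,0,0],[0.006,0,0],[0.006,0,-0.005],[0.006,0,-0.02],[0.006,0,-0.05],[0.006,0,-0.085],[0.006,0,-0.12],[0.006,0,-0.15]],"angular":[[0,0,0],[0,0,0],[0,0,0],[0,0,0],[0,0,0],[0,0,0],[0,0,0],[0,0,0]],"jaw":[1,1,1,1,1,1,1,1]}'
python3 -m handwheel '{"offset":[[0.01,0.003,-0.01],[0.03,0.009,-0.03],[0.06,0.018,-0.05],[0.1,0.03,-0.06],[0.14,0.042,-0.06],[0.175,0.053,-0.06],[0.195,0.06,-0.06],[0.2,0.062,-0.06]],"angular":[[0,0,0],[0,0,0],[0,0,0],[0,0,0],[0,0,0],[0,0,0],[0,0,0],[0,0,0]],"jaw":[1,0.8,0.6,0.4,0.2,0,0,0]}'
python3 - <<'E'
from h import *
for i in range(4): cam('wrist')
w=cam('wrist','w28');a=cam('side','side28')
for b,c in blobs(w,*HSV['red']):
    X=onz(w,b[0]+b[2]/2,b[1]+b[3]-b[2]/2,.062);print(b,st(X))
for x in stripes(w,.061): print(st([*x[0],0]),st([*x[1],0]),x[2:])
print([(b,k) for b,k in blobs(a,*HSV['red'],8) if 150<b[1]<250 and 220<b[0]<330])
for k in('green','orange','yellow'): print(k,[b for b in blobs(a,*HSV[k],6) if b[0][1]<190],[b for b in blobs(load('side25'),*HSV[k],6) if b[0][1]<190])
s=monitor.sense();print(s['time_s'],s['force'].round(1))
E
```

```text
time_s: 80.45
ee_pos: [0.4659, -0.1515, 0.2067]
tool_rot: [0.001, 0.655, 0.756, 0.0]
force: [0.6, 0.9, -0.0]
opening: 0.0
grasp_force: 0.0
time_s: 81.25
ee_pos: [0.4983, 0.058, 0.2633]
tool_rot: [-0.0, 0.654, 0.757, 0.0]
force: [0.0, 0.1, -0.8]
opening: 0.0854
grasp_force: 0.0
(206, 310, 11, 22, 127) [166.5  20.7]
[-106.4   12.1] [69.9 31.4] (0.1774, -75.76)
[-94.5 -15. ] [ 95.1 -14.3] (0.1896, -81.77)
[-94.6  21.4] [95.  22.1] (0.1897, -81.77)
[((264, 217, 5, 13, 50), array([265.6, 222.8])), ((248, 223, 10, 7, 51), array([252.6, 226.2]))]
green [((253, 157, 4, 5, 13), array([254.2, 159.1]))] [((253, 157, 4, 5, 13), array([254.2, 159.1]))]
orange [((260, 161, 4, 7, 21), array([261.6, 164.1]))] [((260, 161, 4, 7, 21), array([261.6, 164.1]))]
yellow [((264, 164, 4, 6, 23), array([265.6, 166.4]))] [((264, 164, 4, 6, 23), array([265.6, 166.4]))]
81.55 [ 0.3 -0.7  0.1]
```

Everything is in place: the clip is fully clear, the lid is on the nested case, and the encoders are standing in the tray.

```bash
python3 -c "
from station import ticket
print(ticket.close_job())"
```

```text
the job is handed in; nothing more can be done
None
```

The job is handed in: all four encoders stand upright in the sorting tray, the closed empty case sits in the stage guides, and the clip is swung fully clear. The last camera check, at 81.6 s, showed all of this in place.

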